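Cover the seal-paste pots after stamping

TASK

The stamping is done and the seal paste must not dry out: close the four open porcelain paste pots, each with the lid of its own shape and size, so that every lid sits fully down and level on its rim. Set the lids down gently rather than dropping them, leave the pots where they stand, and do not knock over or push away the two stone seals standing among them.

Things in the scene. Friction and masses are not known exactly. Their poses are not given: they have to be found in the camera images.
- lid_large_round_c (a point): Loose large round lid, white porcelain, 98 mm in diameter, 37 mm high, right way up. From below: spigot 76 mm in diameter, 7 mm deep, enters the pot's mouth; 5 mm flange rests on the rim; 3 mm crown; a round knob 18 mm in diameter, 22 mm tall (the grip, 15 to 37 mm above the underside). Point: lid's centre, 18.5 mm above its underside; z up.
- lid_small_round_c (a point): Loose small round lid, white porcelain, 66 mm in diameter, 37 mm high, right way up. From below: spigot 46 mm in diameter, 7 mm deep, enters the pot's mouth; 5 mm flange rests on the rim; 3 mm crown; a round knob 16 mm in diameter, 22 mm tall (the grip, 15 to 37 mm above the underside). Point: lid's centre, 18.5 mm above its underside; z up.
- lid_square_c (a point): Loose square lid, white porcelain, 78 x 78 mm, 37 mm high, right way up. From below: spigot 56.5 x 56.5 mm, 7 mm deep, enters the pot's mouth; 5 mm flange rests on the rim; 3 mm crown; a square knob 17 x 17 mm, sides parallel to the lid's, 22 mm tall (the grip, 15 to 37 mm above the underside). Point: lid's centre, 18.5 mm above its underside; z up; x, y parallel to its sides.
- lid_oblong_c (a point): Loose oblong (rectangular) lid, white porcelain, 106 mm (x) by 64 mm (y), 37 mm high, right way up. From below: spigot 84.5 x 42.5 mm, 7 mm deep, enters the pot's mouth; 5 mm flange rests on the rim; 3 mm crown; a bar knob 30 mm (x) by 15 mm (y), 22 mm tall (the grip, 15 to 37 mm above the underside). Point: lid's centre, 18.5 mm above its underside; z up; x, y parallel to its sides.
- pot_large_round: Open large round pot, white porcelain with red seal paste in it, standing loose, 96 mm in diameter, mouth 84 mm in diameter, 34 mm high; paste up to 23 mm. Origin: centre of its underside, z up. With its lid seated, the lid's underside is 27 mm and the lid's centre point 45.5 mm above this origin.
- pot_small_round: Open small round pot, white porcelain with red seal paste in it, standing loose, 64 mm in diameter, mouth 54 mm in diameter, 34 mm high; paste up to 23 mm. Origin: centre of its underside, z up. With its lid seated, the lid's underside is 27 mm and the lid's centre point 45.5 mm above this origin.
- pot_square: Open square pot, white porcelain with red seal paste in it, standing loose, 76 x 76 mm, mouth 64 x 64 mm, 34 mm high; paste up to 23 mm. Origin: centre of its underside, z up; x, y parallel to its sides. With its lid seated, the lid's underside is 27 mm and the lid's centre point 45.5 mm above this origin.
- pot_oblong: Open oblong (rectangular) pot, white porcelain with red seal paste in it, standing loose, 104 mm (x) by 62 mm (y), mouth 92 x 50 mm, 34 mm high; paste up to 23 mm. Origin: centre of its underside, z up; x, y parallel to its sides. With its lid seated, the lid's underside is 27 mm and the lid's centre point 45.5 mm above this origin.
- seal_square: A bystander: standing carved stone seal, tan, 25 x 25 mm, 64 mm high with a low rounded top. Origin at the centre of its underside, z up.
- seal_flat: A bystander: standing carved stone seal, grey-green, 34 mm along x by 18 mm along y, 61 mm high with a rounded top. Origin at the centre of its underside, z up.
Not all that is in view belongs to the job. Leave any turquoise look-alike of the part that bears lid_small_round_c alone.

How it is judged:
At the end, for the whole second after the job is handed in: All four lids rest seated on the pots of their own shape and size: centres within 8 mm, seated height within 2.5 mm, lid and pot level within 0.06 rad, at rest. Pots and both stone seals are within 30 mm of where they stood; the seals stand upright within 0.1 rad (horizontal distance between lid_large_round_c and pot_large_round below 0.008 m and z of lid_large_round_c in the frame of pot_large_round between 0.043 and 0.048 m and angle between each of lid_large_round_c, pot_large_round, lid_small_round_c, pot_small_round, lid_square_c, pot_square, lid_oblong_c, pot_oblong's own z axis and vertical below 0.06 rad and distance of each of pot_large_round, pot_small_round, pot_square, pot_oblong, seal_square, seal_flat from where it was at the start of the episode below 0.03 m and linear speed of each of lid_large_round, lid_small_round, lid_square, lid_oblong below 0.02 m/s and horizontal distance between lid_small_round_c and pot_small_round below 0.008 m and z of lid_small_round_c in the frame of pot_small_round between 0.043 and 0.048 m and horizontal distance between lid_square_c and pot_square below 0.008 m and z of lid_square_c in the frame of pot_square between 0.043 and 0.048 m and horizontal distance between lid_oblong_c and pot_oblong below 0.008 m and z of lid_oblong_c in the frame of pot_oblong between 0.043 and 0.048 m and angle between each of seal_square, seal_flat's own z axis and vertical below 0.1 rad); the robot touches nothing.
It fails at once if a lid is dropped or thrown (faster than 0.5 m/s, a fall of about 13 mm, with no finger on it) ((linear speed of lid_large_round above 0.5 m/s and contact force between the fingers and lid_large_round below 0.05 N) or (linear speed of lid_small_round above 0.5 m/s and contact force between the fingers and lid_small_round below 0.05 N) or (linear speed of lid_square above 0.5 m/s and contact force between the fingers and lid_square below 0.05 N) or (linear speed of lid_oblong above 0.5 m/s and contact force between the fingers and lid_oblong below 0.05 N)).
It fails at once if a standing stone seal is knocked over (angle between any of seal_square, seal_flat's own z axis and vertical above 0.5 rad).
It also fails if it takes over 106 s, if anything falls off the work surface, if the arm or the gripper's body presses on something with over 40 N, if the wrist force passes 120 N, or if a joint passes its speed limit or range.

ROBOT

A 6-joint arm with a two-finger parallel gripper is mounted at the origin on the work surface. World frame = base frame: x ahead of the robot, y to its left, z up, the work surface at z = 0. Lengths are in m, angles in rad, forces in N, time in s.
With the tool pointing down it reaches from about 0.325 to 0.85 m from the base axis. Payload 15.5 kg.
Tool frame: the origin (TCP) lies at the very end of the fingers, on their centre line; the grasp point (between the pads) lies 19 mm behind it; z points along the fingers, x is the direction in which the jaws open and shut, and the axes are right-handed (so a half turn about z gives the same grasp; the last joint's range is limited). The gripper opens to 91 mm and grips with 3 to 60 N. Pads are 32 mm wide; open, the fingers measure 118 mm over their backs; the gripper's body (76 mm by 178 mm) begins 60 mm behind the grasp point.
Start: joints at [-0.096, 0.494, 1.345, -0, 1.302, -0.096], TCP at [0.625, 0, 0.214] pointing down, gripper open.
Joint ranges: [-2.91, 2.91], [-0.82, 2.16], [0.22, 2.67], [-1.22, 4.37], [0.12, 2.79], [-3.08, 3.08]. Speed limits (rad/s): [1.89, 1.89, 2.57, 3.01, 3.01, 3.01].

INTERFACE

Orientations are given as [roll, pitch, yaw] about the fixed x, y, z axes, in that order (R = Rz(yaw) Ry(pitch) Rx(roll)).
In Python, from station import sense, snapshot, camera_model, finish_job, boxes_of gives the robot as it stands.
- The arm moves only by the tool jog_arm, never from a script. Its arguments are lists of equal length, an entry for each row: "xyz": the shift along the tool's x, y, z in m, a list of three; "twist": the turn about the tool's z in degrees. In form: {"xyz": [[tx, ty, tz], ...], "twist": [twist, ...]}. A call has exactly 10 rows; each row shifts and turns the commanded pose from where the row before left it, along the tool's axes as they then stand; what a row does not reach is not made up. A row lasts 1/8 s, in which the tool goes at most 62.5 mm and 10.7 degrees, less where a joint would pass 70% of its speed; a pose out of reach is approached as far as the arm can. A call is refused whole if a number of a shift passes 0.0625 or a number of a turn 10.7, either way. A call with a gripper value outside its range is refused whole. "hand" is the opening, from 0 (shut) to 1 (fully open), set as the call begins (left out, the last holds). The fingers move at their own pace and stop on an object; "newtons" is the grip in N (left out, the last holds). Time passes only in rows, so rows that do not move let the fingers close, or fill a call up. It gives the time, the measured TCP pose, the force and the opening at its end, in the units of the state.
- sense(): the state, without advancing time (a new reading comes with each control period).
- snapshot(name): name is "scene" or "side" or "wrist"; returns the picture (384x512x3 uint8, red, green, blue); there is no depth.
- camera_model(name): a dict with "fx", "fy", "cx", "cy" (pixels), "pose" (4x4, takes a point from camera to world coordinates); the wrist camera has in their place "hand_eye" (4x4, takes a point from camera to tool coordinates, whose origin is the TCP and whose axes are the tool frame's). Camera axes: x right, y down, z forward; pixel columns grow to the right and rows downward; lengths in m; the calibration is good to about 2 mm. A picture is of the moment at which its call begins: read the wrist's pose just before it. camera_model takes no time and is no camera call.
- finish_job(): hands the job in, once; it reports no verdict.
Trained networks look in the newest picture that a camera, given by its name, has taken for a name from the list of things; names that differ only in an ending like _2 or _b are one class to them, and where a whole thing is asked for, a point or a joint stands for the part that bears it (a point fixed in the world has none). Each returns a list of dicts, best first, with "score" (0 to 1); they miss things now and then, are a little off and sometimes report something else, mostly with a low value. They report only what shows in the picture. A call takes as long as a camera call. They do not tell look-alikes from the thing itself.
- boxes_of(camera, name): "rect" ([left, top, right, bottom] in pixels, round what is visible of it).
The state is a dict: "clock": time; "joint_pos": joint angles; "joint_vel": joint speeds; "tau": joint torques, N m; "eef_pos": TCP position; "tcp_rot": TCP orientation; "wrist_force": force on the tool from outside, world axes, zero at the start; "moment": the same for the moment, N m; "finger_gap": finger opening in m.
Only numpy, scipy, OpenCV 4.12 (cv2) and the standard library are available. Lean on these libraries where they do the work, as an engineer would, in place of code of your own. Each camera call takes 0.05 s, during which the arm holds its last target.

## Working session

There is one attempt and no reset: what is moved stays moved. The work goes in short steps, Python scripts to look and compute and a tool call to move; the robot and the scene stay as the last step left them, time stands still between calls to the robot, and variables do not carry over. Pictures are saved under pics/ and viewed, and the job is handed in when it is done.

Besides the shell and the picture viewer there is one more tool, called after "Emit:" as a command line: name --pt "numbers of a row" for each row, then --argument value for the rest. jog_arm: Moves the arm, as the interface text tells. Its arguments: {"type":"object","properties":{"xyz":{"type":"array","items":{"type":"array","items":{"type":"number"}}},"twist":{"type":"array","items":{"type":"number"}},"hand":{"type":"number"},"newtons":{"type":"number"}},"required":["xyz","twist"]}

```bash
mkdir -p pics; ls; python3 - <<'E'
from station import sense, snapshot, camera_model
import cv2, numpy as np
s=sense(); print(s)
for n in ["scene","side","wrist"]:
    im=snapshot(n); cv2.imwrite(f"pics/{n}0.png",im[:,:,::-1]); 
    m=camera_model(n); print(n,m)
E
```

```text
pics
{'clock': 0.0, 'joint_pos': array([-9.55074690e-02,  4.94195468e-01,  1.34609754e+00,  1.59592474e-05,
        1.30250653e+00, -9.55102180e-02]), 'joint_vel': array([ 0.00176891, -0.00101251, -0.00072757,  0.00049664,  0.00154548,
        0.00051039]), 'tau': array([-1.07322368e-03, -8.78814626e+01, -3.81857479e+01,  7.05250050e-02,
        5.33505273e-02, -1.50444166e-04]), 'eef_pos': array([6.24635721e-01, 3.88818609e-05, 2.13342010e-01]), 'tcp_rot': array([-3.14146225e+00,  1.19991520e-03, -1.41257637e-06]), 'wrist_force': array([-0.09251549,  0.43048502, -0.27082969]), 'moment': array([ 0.00653753, -0.03144   ,  0.01388305]), 'finger_gap': 0.09144129999619742}
scene {'fx': 372.68543980954206, 'fy': 372.68543980954206, 'cx': 257.86058652591225, 'cy': 188.64372251397356, 'pose': array([[ 0.54888562,  0.55375478, -0.62616309,  1.04159994],
       [ 0.83587376, -0.35796672,  0.41614287, -0.37071442],
       [ 0.00629556, -0.75180814, -0.65935187,  0.64393158],
       [ 0.        ,  0.        ,  0.        ,  1.        ]])}
side {'fx': 470.7167635492059, 'fy': 470.7167635492059, 'cx': 250.3315251002436, 'cy': 199.3344304148115, 'pose': array([[ 0.70651041, -0.42809023,  0.56354397, -0.19146556],
       [-0.70769084, -0.42276047,  0.56608062, -0.73857966],
       [-0.00408947, -0.79875675, -0.6016402 ,  0.80066419],
       [ 0.        ,  0.        ,  0.        ,  1.        ]])}
wrist {'fx': 267.90761109544036, 'fy': 267.90761109544036, 'cx': 258.8324420225468, 'cy': 191.8362100014388, 'hand_eye': array([[ 9.99999676e-01,  6.71579831e-04,  4.43246889e-04,
         5.57111720e-04],
       [-7.57771863e-04,  9.71267524e-01,  2.37989122e-01,
        -6.62909173e-02],
       [-2.70682614e-04, -2.37989381e-01,  9.71267719e-01,
        -1.71521374e-01],
       [ 0.00000000e+00,  0.00000000e+00,  0.00000000e+00,
         1.00000000e+00]])}
```

View pics/scene0.png

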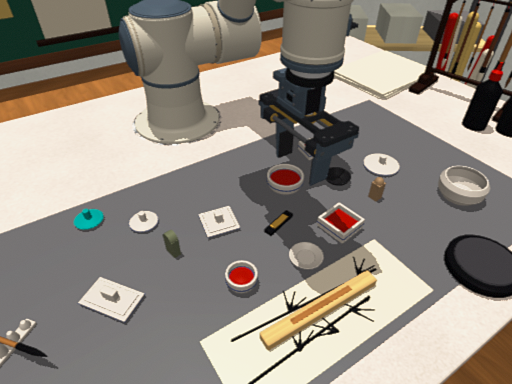

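View pics/side0.png

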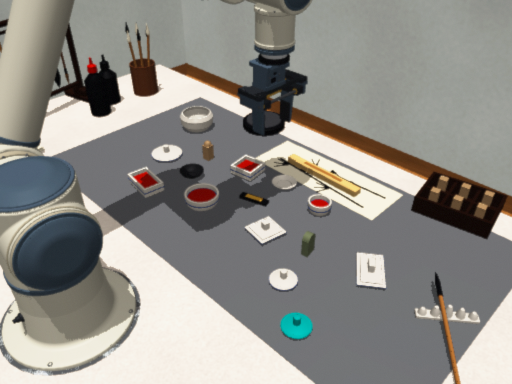

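View pics/wrist0.png

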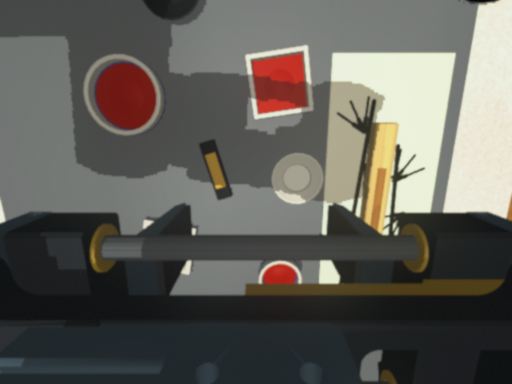

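```bash
python3 - <<'E'
import cv2
from station import boxes_of
a=cv2.imread("pics/side0.png"); cv2.imwrite("pics/side0z.png",cv2.resize(a[120:350,110:410],(780,598),interpolation=cv2.INTER_CUBIC))
a=cv2.imread("pics/scene0.png"); cv2.imwrite("pics/scene0z.png",cv2.resize(a[140:330,70:410],(800,447),interpolation=cv2.INTER_CUBIC))
for c in ["side","scene"]:
  for n in ["lid_large_round_c","lid_small_round_c","lid_square_c","lid_oblong_c","pot_large_round","pot_small_round","pot_square","pot_oblong","seal_square","seal_flat"]:
    print(c,n,[( [int(v) for v in d["rect"]],round(d["score"],2)) for d in boxes_of(c,n)][:3])
E
```

```text
side lid_large_round_c [([154, 143, 180, 162], 0.86)]
side lid_small_round_c [([268, 266, 299, 290], 0.86), ([279, 311, 314, 340], 0.57)]
side lid_square_c [([246, 217, 285, 244], 0.7)]
side lid_oblong_c [([355, 251, 384, 289], 0.78)]
side pot_large_round [([182, 181, 220, 208], 0.57), ([357, 252, 385, 286], 0.26)]
side pot_small_round [([307, 195, 333, 214], 0.64)]
side pot_square [([229, 156, 266, 179], 0.82), ([269, 266, 298, 288], 0.22)]
side pot_oblong [([127, 166, 166, 199], 0.56)]
side seal_square [([199, 139, 212, 164], 0.65)]
side seal_flat [([296, 228, 315, 252], 0.83)]
scene lid_large_round_c [([362, 152, 397, 173], 0.67)]
scene lid_small_round_c [([126, 211, 159, 230], 0.69), ([73, 208, 102, 227], 0.59)]
scene lid_square_c [([196, 203, 239, 236], 0.59), ([361, 154, 397, 175], 0.52)]
scene lid_oblong_c [([79, 277, 144, 321], 0.6), ([364, 153, 398, 175], 0.59)]
scene pot_large_round [([264, 163, 301, 193], 0.84)]
scene pot_small_round [([227, 261, 256, 298], 0.92), ([80, 279, 143, 323], 0.32)]
scene pot_square [([317, 204, 365, 243], 0.56)]
scene pot_oblong [([297, 143, 310, 158], 0.52)]
scene seal_square [([367, 176, 387, 198], 0.5)]
scene seal_flat [([161, 231, 180, 255], 0.85)]
```

View pics/side0z.png

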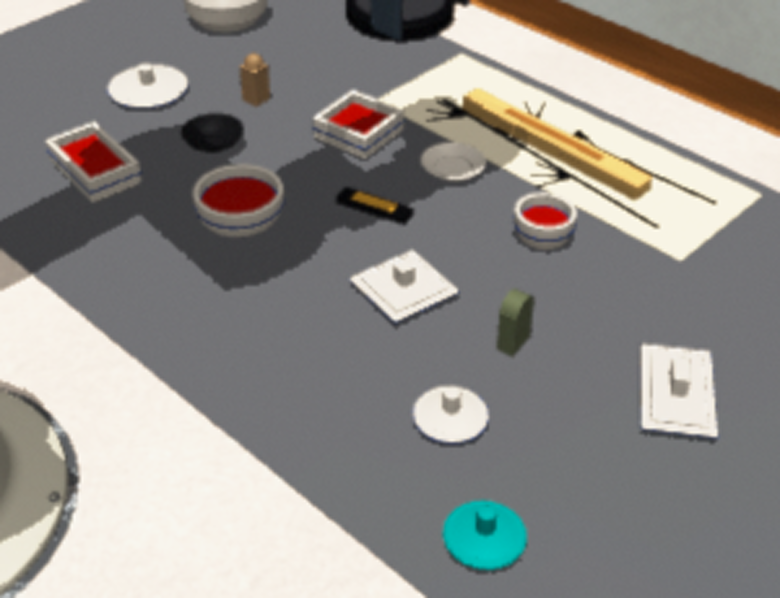

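View pics/scene0z.png

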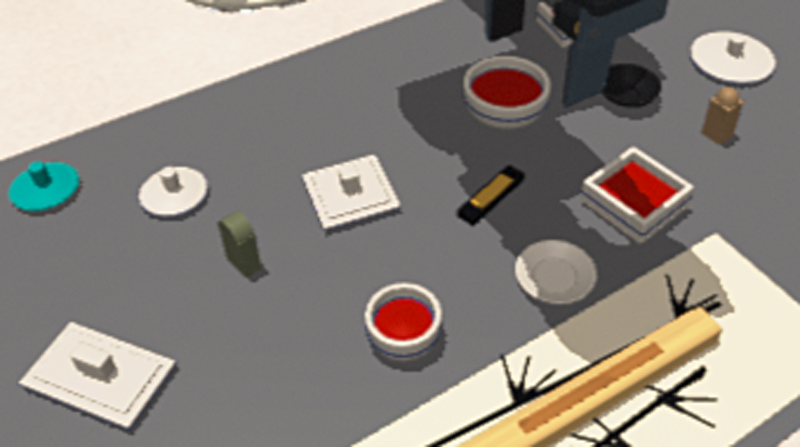

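```bash
cat > fit.py <<'E'
import cv2, numpy as np
from scipy.optimize import minimize
from station import camera_model
def circ(r,z,n=40):
    t=np.linspace(0,2*np.pi,n,endpoint=False); return np.c_[r*np.cos(t),r*np.sin(t),np.full(n,z)]
def rect(a,b,z):
    return np.array([[a/2,b/2,z],[-a/2,b/2,z],[-a/2,-b/2,z],[a/2,-b/2,z]])
def lidparts(fl,kn,z0=0): # list of convex point sets
    return [np.r_[fl(z0+.007),fl(z0+.012)],np.r_[kn(z0+.013),kn(z0+.037)]]
R=lambda d:(lambda z:circ(d/2,z)); Q=lambda a,b:(lambda z:rect(a,b,z))
SH={"lid_large":lidparts(R(.098),R(.018)),"lid_small":lidparts(R(.066),R(.016)),
"lid_square":lidparts(Q(.078,.078),Q(.017,.017)),"lid_oblong":lidparts(Q(.106,.064),Q(.030,.015)),
"pot_large":[np.r_[R(.096)(0),R(.096)(.034)]],"pot_small":[np.r_[R(.064)(0),R(.064)(.034)]],
"pot_square":[np.r_[Q(.076,.076)(0),Q(.076,.076)(.034)]],"pot_oblong":[np.r_[Q(.104,.062)(0),Q(.104,.062)(.034)]],
"seal_square":[np.r_[Q(.025,.025)(0),Q(.025,.025)(.055),R(.012)(.064)]],"seal_flat":[np.r_[Q(.034,.018)(0),Q(.034,.018)(.050),Q(.016,.018)(.061)]]}
def cam(name,T=None):
    m=camera_model(name); P=m["pose"] if T is None else T@m["hand_eye"]
    return np.array([[m["fx"],0,m["cx"]],[0,m["fy"],m["cy"]],[0,0,1]]),np.linalg.inv(P)
def proj(c,p):
    q=(np.c_[p,np.ones(len(p))]@c[1].T)[:,:3]@c[0].T; return q[:,:2]/q[:,2:]
def ray(c,u,v,z):
    P=np.linalg.inv(c[1]); d=P[:3,:3]@np.linalg.inv(c[0])@[u,v,1.]; o=P[:3,3]; return o+d*(z-o[2])/d[2]
def place(p,x,z0=0):
    c,s=np.cos(x[2]),np.sin(x[2]); return p@np.array([[c,-s,0],[s,c,0],[0,0,1]]).T+[x[0],x[1],z0]
S=4
def render(c,parts,x,win,z0=0):
    l,t,r,b=win; m=np.zeros(((b-t)*S,(r-l)*S),np.uint8)
    for p in parts:
        q=(proj(c,place(p,x,z0))-[l,t]+.5)*S-.5
        cv2.fillConvexPoly(m,np.round(cv2.convexHull((q*16).astype(np.float32))).astype(np.int32),255,shift=4)
    return m
def seg(im,kind):  # im RGB
    a=im.astype(np.int32); mn=a.min(2); red=(a[...,0]-a[...,1]>50)
    return (((mn>140)|red)*255).astype(np.uint8)
def fit(views,parts,x0,yaw=True,z0=0):
    # views: (cam, mask float image 0..1, win)
    tg=[cv2.resize(m[w[1]:w[3],w[0]:w[2]],None,fx=S,fy=S,interpolation=cv2.INTER_LINEAR).astype(float)/255 for _,m,w in views]
    def cost(x):
        tot=0
        for (c,m,w),t in zip(views,tg):
            r=render(c,parts,[x[0],x[1],x[2] if yaw else 0],w,z0)/255.
            tot+=np.abs(r-t).sum()/max(r.sum(),1)
        return tot
    best=None
    for y in (np.arange(0,np.pi,np.pi/8) if yaw else [0]):
        sx=np.array([[x0[0],x0[1],y],[x0[0]+.012,x0[1],y],[x0[0],x0[1]+.012,y],[x0[0],x0[1],y+(.3 if yaw else 1)]])
        r=minimize(cost,sx[0],method="Nelder-Mead",options=dict(initial_simplex=sx,xatol=1e-4,fatol=1e-4,maxiter=200))
        if best is None or r.fun<best.fun: best=r
    return best.x,best.fun
E
cat > run1.py <<'E'
from fit import *
cs={n:cam(n) for n in("side","scene")}
im={n:cv2.imread(f"pics/{n}0.png")[:,:,::-1] for n in cs}
B={"lid_large":([152,141,183,163],[360,150,400,177]),"lid_small":([266,264,300,292],[126,208,162,234]),
"lid_square":([243,214,288,246],[196,203,242,240]),"lid_oblong":([353,249,388,292],[76,274,148,324]),
"pot_large":([180,180,222,212],[262,162,306,194]),"pot_small":([305,192,334,218],[223,259,260,298]),
"pot_square":([227,153,267,182],[314,201,367,244]),"pot_oblong":([125,164,166,199],None)}
th={}
out={}
vis={n:cv2.resize(im[n][:,:,::-1],None,fx=3,fy=3,interpolation=cv2.INTER_CUBIC) for n in cs}
for k,(a,b) in B.items():
    one=[]
    for n,w in(("side",a),("scene",b)):
        if w is None: continue
        w=[w[0]-5,w[1]-5,w[2]+5,w[3]+5]
        A=im[n].astype(int); mn=A.min(2); red=A[...,0]-A[...,1]>45
        # contrast against local median of mat: mat is greyish <115
        m=((mn>128)|red|((A.max(2)>120))).astype(np.uint8)*255
        keep=np.zeros_like(m); l,t,r,bb=w; sub=m[t:bb,l:r]
        nn,lab=cv2.connectedComponents(sub); cc=lab[(bb-t)//2-4:(bb-t)//2+4,(r-l)//2-4:(r-l)//2+4]
        L=np.bincount(cc[cc>0]).argmax(); keep[t:bb,l:r]=(lab==L)*255
        # fill holes
        cn,_=cv2.findContours(keep,cv2.RETR_EXTERNAL,cv2.CHAIN_APPROX_NONE); cv2.drawContours(keep,cn,-1,255,-1)
        one.append((n,(cs[n],keep,w)))
    x0=ray(one[0][1][0],(a[0]+a[2])/2,(a[1]+a[3])/2,.012)
    yaw="square" in k or "obl" in k
    res=[fit([v for _,v in one],SH[k],x0,yaw)]+[fit([v],SH[k],x0,yaw) for _,v in one]
    print(k,[(np.round(x,4)[:3 if yaw else 2].tolist(),round(f,3)) for x,f in res])
    out[k]=res[0][0].tolist()
    for n,(c,mk,w) in one:
        for p in SH[k]:
            q=(proj(c,place(p,res[0][0] if yaw else [*res[0][0][:2],0]))+.5)*3-.5
            cv2.polylines(vis[n],[cv2.convexHull(q.astype(np.float32)).astype(np.int32)],True,(0,255,0),1)
import json; json.dump(out,open("pos.json","w"))
cv2.imwrite("pics/side_fit.png",vis["side"][360:900,360:1160]); cv2.imwrite("pics/scene_fit.png",vis["scene"][430:1000,230:1030])
cv2.imwrite("pics/scene_fit2.png",vis["scene"][400:740,780:1250])
E
python3 run1.py
```

```text
lid_large [([0.5374, 0.3796], np.float64(0.166)), ([0.5399, 0.3798], np.float64(0.091)), ([0.5362, 0.3797], np.float64(0.057))]
lid_small [([0.3886, -0.2579], np.float64(0.185)), ([0.3905, -0.258], np.float64(0.074)), ([0.3868, -0.2578], np.float64(0.067))]
lid_square [([0.4851, -0.109, 1.3737], np.float64(0.184)), ([0.4877, -0.1091, 1.3827], np.float64(0.06)), ([0.4827, -0.1093, -0.1942], np.float64(0.052))]
lid_oblong [([0.5534, -0.3832, 0.6174], np.float64(1.192)), ([0.5564, -0.3824, 0.6069], np.float64(0.067)), ([0.5691, -0.4017, 0.8628], np.float64(1.123))]
pot_large [([0.4544, 0.1048], np.float64(0.655)), ([0.4742, 0.1274], np.float64(0.326)), ([0.4338, 0.1198], np.float64(0.26))]
pot_small [([0.654, -0.15], np.float64(1.122)), ([0.6826, -0.1365], np.float64(0.361)), ([0.6433, -0.1457], np.float64(0.223))]
pot_square [([0.6498, 0.1238, 1.7287], np.float64(0.922)), ([0.678, 0.1291, 1.71], np.float64(0.415)), ([0.6363, 0.1352, 0.1556], np.float64(0.256))]
pot_oblong [([0.4003, 0.3042, 1.402], np.float64(0.303)), ([0.4003, 0.3042, 1.402], np.float64(0.303))]
```

View pics/side_fit.png

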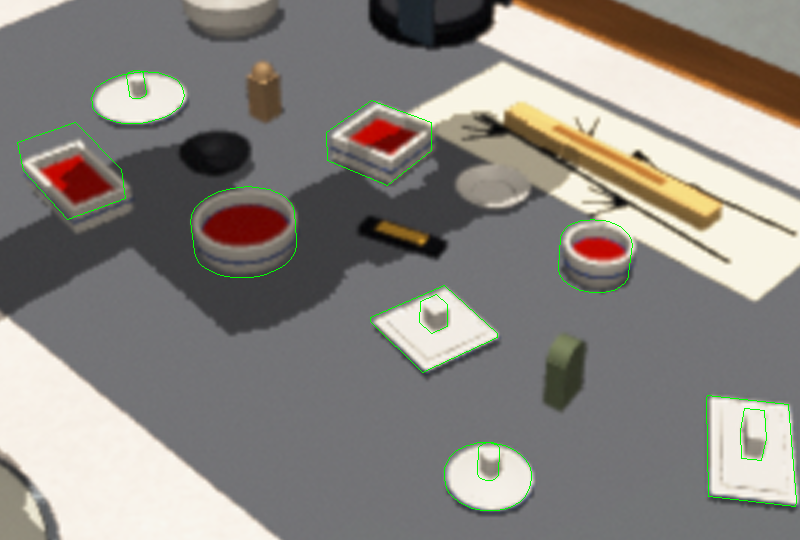

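View pics/scene_fit.png

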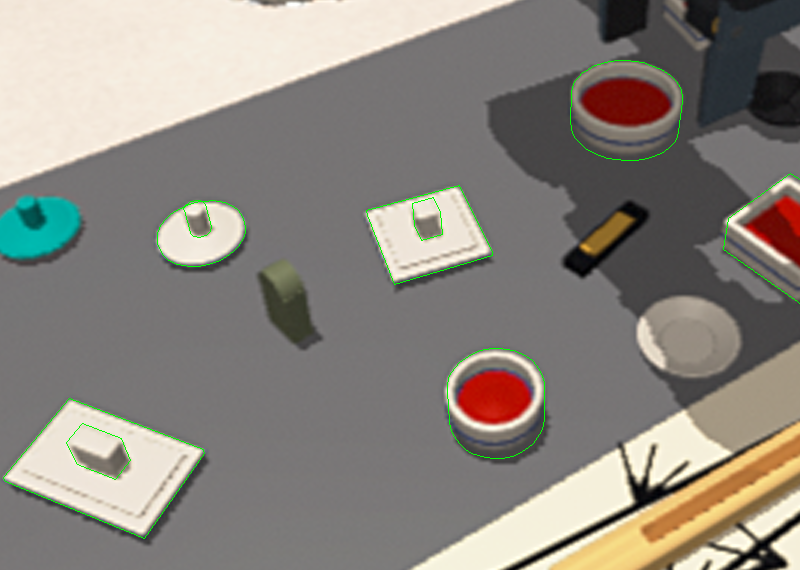

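```bash
cat > w.py <<'E'
from fit import *
import sys
from scipy.spatial.transform import Rotation
def tcpT(s):
    T=np.eye(4); T[:3,:3]=Rotation.from_euler("xyz",s["tcp_rot"]).as_matrix(); T[:3,3]=s["eef_pos"]; return T
def mask(im,win,thr=None):
    l,t,r,b=win; g=im[t:b,l:r].max(2).astype(np.uint8)
    th,m=cv2.threshold(g,thr or 0,255,cv2.THRESH_BINARY+(0 if thr else cv2.THRESH_OTSU))
    nn,lab,st,ce=cv2.connectedComponentsWithStats(m)
    L=1+np.argmax(st[1:,4]); k=((lab==L)*255).astype(np.uint8)
    cn,_=cv2.findContours(k,cv2.RETR_EXTERNAL,cv2.CHAIN_APPROX_NONE); cv2.drawContours(k,cn,-1,255,-1)
    o=np.zeros(im.shape[:2],np.uint8); o[t:b,l:r]=k; return o
def fitview(im,c,k,guess,pad=12,thr=None,z0=0,parts=None,win=None):
    P=parts or SH[k]; yaw="square" in k or "obl" in k
    if win is None:
        q=np.vstack([proj(c,place(p,[*guess[:2],guess[2] if len(guess)>2 else 0],z0)) for p in P])
        l,t=np.floor(q.min(0)-pad).astype(int); r,b=np.ceil(q.max(0)+pad).astype(int)
        win=[max(l,0),max(t,0),min(r,512),min(b,384)]
    m=mask(im,win,thr)
    x,f=fit([(c,m,win)],P,guess,yaw,z0)
    if not yaw: x[2]=0
    return x,f,m
def draw(vis,c,k,x,s,z0=0):
    for p in SH[k]:
        q=(proj(c,place(p,x,z0))+.5)*s-.5
        cv2.polylines(vis,[cv2.convexHull(q.astype(np.float32)).astype(np.int32)],True,(0,255,0),1)
def look(tag,objs,crop=(0,0,512,230),s=1.56,fresh=True,thr=None):
    from station import sense,snapshot
    st=sense(); im=snapshot("wrist"); cv2.imwrite(f"pics/{tag}_raw.png",im[:,:,::-1]); np.save(f"pics/{tag}.npy",tcpT(st))
    return look2(im,tcpT(st),tag,objs,thr)
def look2(im,T,tag,objs,thr=None):
    c=cam("wrist",T); vis=cv2.resize(im[:,:,::-1],None,fx=1.5,fy=1.5,interpolation=cv2.INTER_CUBIC)
    for k,g in objs.items():
        x,f,m=fitview(im,c,k,g,thr=thr); print(tag,k,np.round(x,4).tolist(),round(float(f),3))
        draw(vis,c,k,x,1.5)
    cv2.imwrite(f"pics/{tag}.png",vis)
E
python3 - <<'E'
from w import *
from station import sense
s=sense(); print(s["eef_pos"],s["clock"])
im=cv2.imread("pics/wrist0.png")[:,:,::-1]
look2(im,tcpT(s),"w0fit",{"pot_large":[.47,.12],"pot_square":[.665,.13,.15]})
for n in("side","scene"):
    im=cv2.imread(f"pics/{n}0.png")[:,:,::-1]; c=cam(n); 
    for k,g in {"pot_large":[.46,.12],"pot_square":[.66,.13,.15],"pot_small":[.66,-.143],"pot_oblong":[.39,.28,1.4],"lid_oblong":[.555,-.383,.61]}.items():
        if n=="scene" and k=="pot_oblong": continue
        print(n,k,[np.round(fitview(im,c,k,g,pad=6,thr=t)[j],4).tolist() for t in(None,120) for j in (0,1)])
c=cam("side"); print(ray(c,205,159,0),ray(c,306,248,0)); c=cam("scene"); print(ray(c,375,196,0),ray(c,174,252,0))
E
```

```text
[ 6.25004281e-01 -2.96173995e-05  2.13938232e-01] 1.15
w0fit pot_large [0.4546, 0.1031, 0.0] 0.099
w0fit pot_square [0.6519, 0.1193, 0.1653] 0.593
side pot_large [[0.4617, 0.112, 0.0], 0.3398, [0.4742, 0.1274, 0.0], 0.326]
side pot_square [[0.6943, 0.1343, 1.8228], 0.6719, [0.6804, 0.1287, 1.6872], 0.3853]
side pot_small [[0.6896, -0.1299, 0.0], 0.3163, [0.6829, -0.136, 0.0], 0.4383]
side pot_oblong [[0.3932, 0.3099, 2.3491], 0.8271, [0.4003, 0.3043, 1.4], 0.3035]
side lid_oblong [[0.5555, -0.3831, 3.7483], 0.079, [0.5568, -0.3829, 3.7484], 0.0654]
scene pot_large [[0.4334, 0.1187, 0.0], 0.2142, [0.4347, 0.1199, 0.0], 0.2588]
scene pot_square [[0.6303, 0.1645, 0.6258], 0.6889, [0.6362, 0.1336, 1.7145], 0.2563]
scene pot_small [[0.6367, -0.1415, 0.0], 0.2915, [0.6423, -0.1452, 0.0], 0.223]
scene lid_oblong [[0.5518, -0.3833, 0.6211], 0.0676, [0.5518, -0.3833, 0.6205], 1.0037]
[0.60827226 0.26894501 0.        ] [ 5.13469616e-01 -2.25606621e-01 -1.11022302e-16]
[0.61751401 0.27282377 0.        ] [ 0.5063069  -0.23418058  0.        ]
```

View pics/w0fit.png

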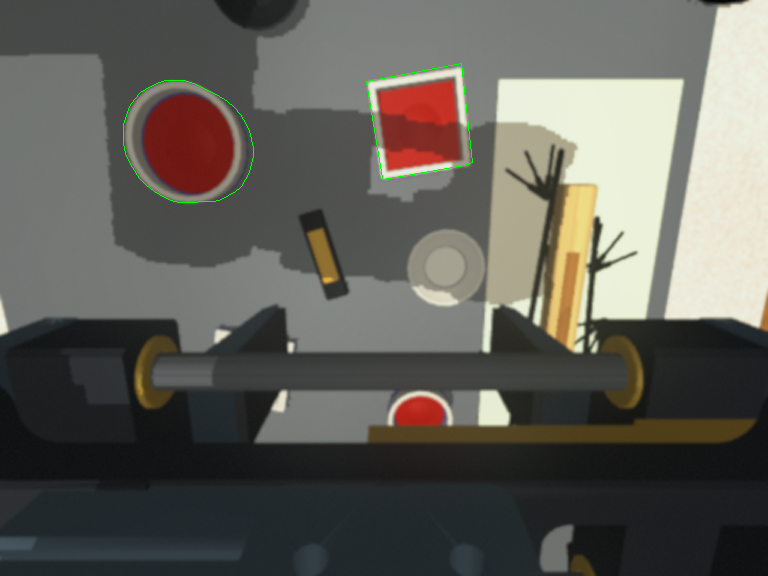

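Emit:
jog_arm --pt "-0.02 -0.03 0" --pt "-0.02 -0.03 0" --pt "-0.02 -0.03 0" --pt "-0.02 -0.03 0" --pt "-0.02 -0.03 0" --pt "-0.02 -0.03 0" --pt "-0.02 -0.03 0" --pt "-0.015 -0.03 0" --pt "0 0 0" --pt "0 0 0" --twist '[0,0,0,0,0,0,0,0,0,0]' --hand 0.45 --newtons 20

```text
clock: 2.4
eef_pos: [0.4703, 0.2398, 0.214]
tcp_rot: [3.141, -0.0, 0.0]
wrist_force: [0.1, -0.7, 0.4]
finger_gap: 0.041
```

```bash
python3 - <<'E'
from w import *
look("w1",{"lid_large":[.538,.380],"pot_oblong":[.395,.29,1.4]})
E
```

```text
w1 lid_large [0.5386, 0.3777, 0.0] 0.21
w1 pot_oblong [0.365, 0.3011, 2.9915] 0.503
```

View pics/w1.png

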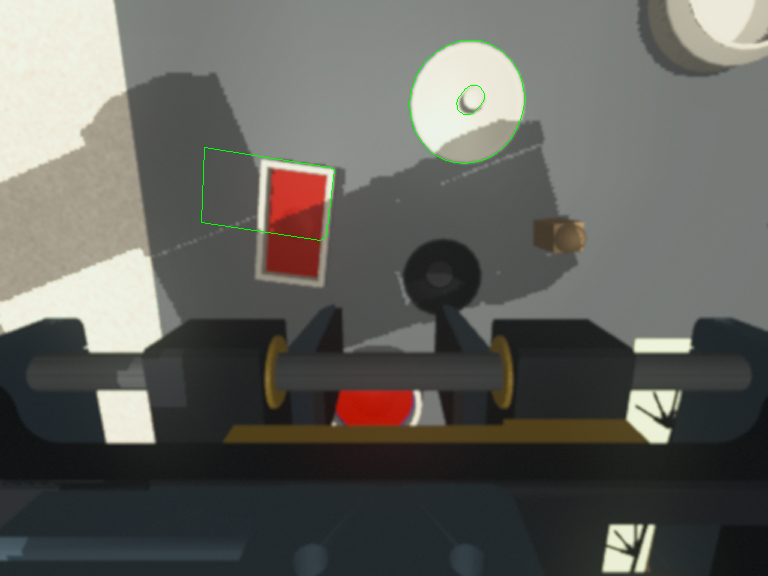

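```bash
cat >> w.py <<'E'
TOP={"pot_large":[R(.096)(.034)],"pot_small":[R(.064)(.034)],"pot_square":[Q(.076,.076)(.034)],"pot_oblong":[Q(.104,.062)(.034)]}
def corners(T,pts,dim,z=.034):
    c=cam("wrist",T); w=np.array([ray(c,u,v,z)[:2] for u,v in pts])
    (cx,cy),(a,b),ang=cv2.minAreaRect((w*1000).astype(np.float32))
    e=w[1]-w[0]; print("centre",w.mean(0).round(4),"sides",[round(float(np.linalg.norm(w[i]-w[(i+1)%4])),4) for i in range(4)],"yaw01",round(float(np.arctan2(*(w[1]-w[0])[::-1])),4),"yaw12",round(float(np.arctan2(*(w[2]-w[1])[::-1])),4),"yaw32",round(float(np.arctan2(*(w[2]-w[3])[::-1])),4))
E
python3 - <<'E'
from w import *
T=np.load("pics/w1.npy"); im=cv2.imread("pics/w1_raw.png")[:,:,::-1]; c=cam("wrist",T)
corners(T,[(174.7,105.3),(222.7,112),(216,191.3),(170,186.7)],0)
for t in (120,128,136,144):
  x,f,m=fitview(im,c,"pot_oblong",[.40,.285,1.45],thr=t,pad=8); print(t,x.round(4),round(f,3))
  x,f,m=fitview(im,c,"pot_oblong",[.40,.285,1.45],thr=t,pad=8,parts=TOP["pot_oblong"]); print(' top',t,x.round(4),round(f,3))
  x,f,m2=fitview(im,c,"lid_large",[.5386,.378],thr=t); print(' lid',x.round(4),round(f,3))
big=cv2.resize(im[80:220,140:300,::-1],None,fx=5,fy=5,interpolation=cv2.INTER_CUBIC)
cv2.imwrite("pics/w1z.png",big[:600,:800])
im=cv2.imread("pics/wrist0.png")[:,:,::-1]
T=np.eye(4);T[:3,:3]=Rotation.from_euler("xyz",[-3.14159,0,0]).as_matrix();T[:3,3]=[.625,0,.214]; np.save("pics/w0.npy",T); c=cam("wrist",T)
for k,g in {"pot_large":[.455,.105],"pot_square":[.652,.119,.165]}.items():
  for t in (100,110,120,130,140):
    for P in (SH,TOP):
      x,f,m=fitview(im,c,k,g,thr=t,pad=8,parts=P[k]); print(k,t,P is TOP,x.round(4),round(f,3))
cv2.imwrite("pics/w0z.png",cv2.resize(im[30:150,70:340,::-1],None,fx=2.9,fy=2.9,interpolation=cv2.INTER_CUBIC))
E
```

```text
centre [0.389  0.2755] sides [0.0603, 0.1035, 0.0619, 0.1053] yaw01 -0.1326 yaw12 -1.6893 yaw32 -0.102
120 [0.3885 0.2982 1.5013] 0.374
 top 120 [0.3905 0.2972 1.454 ] 0.367
 lid [0.5342 0.3931 0.    ] 0.744
128 [0.3886 0.2979 1.4947] 0.37
 top 128 [0.3904 0.2973 1.454 ] 0.356
 lid [0.5342 0.3931 0.    ] 0.739
136 [0.3893 0.2985 1.5053] 0.37
 top 136 [0.3907 0.2974 1.4569] 0.348
 lid [0.5373 0.3791 0.    ] 0.427
144 [0.3833 0.2773 1.4195] 0.085
 top 144 [0.3879 0.2767 1.4405] 0.047
 lid [0.5382 0.3786 0.    ] 0.028
pot_large 100 False [0.4549 0.1031 0.    ] 0.104
pot_large 100 True [0.4559 0.1031 0.    ] 0.019
pot_large 110 False [0.4551 0.1031 0.    ] 0.117
pot_large 110 True [0.4558 0.1031 0.    ] 0.021
pot_large 120 False [0.4555 0.1031 0.    ] 0.131
pot_large 120 True [0.4558 0.103  0.    ] 0.031
pot_large 130 False [0.4559 0.1025 0.    ] 0.148
pot_large 130 True [0.4558 0.1027 0.    ] 0.05
pot_large 140 False [0.4563 0.1021 0.    ] 0.169
pot_large 140 True [0.456  0.1019 0.    ] 0.074
pot_square 100 False [ 0.6529  0.1341 -0.0077] 0.569
pot_square 100 True [0.6522 0.1344 0.0021] 0.609
pot_square 110 False [0.6532 0.134  1.5638] 0.555
pot_square 110 True [ 0.6535  0.1341 -0.0072] 0.594
pot_square 120 False [0.6527 0.134  1.5708] 0.542
pot_square 120 True [0.6529 0.1341 1.5736] 0.582
pot_square 130 False [0.6514 0.1194 1.6852] 0.228
pot_square 130 True [0.6514 0.1192 1.6871] 0.232
pot_square 140 False [0.6511 0.1188 1.7083] 0.038
pot_square 140 True [0.6511 0.1185 0.1374] 0.044
```

View pics/w1z.png

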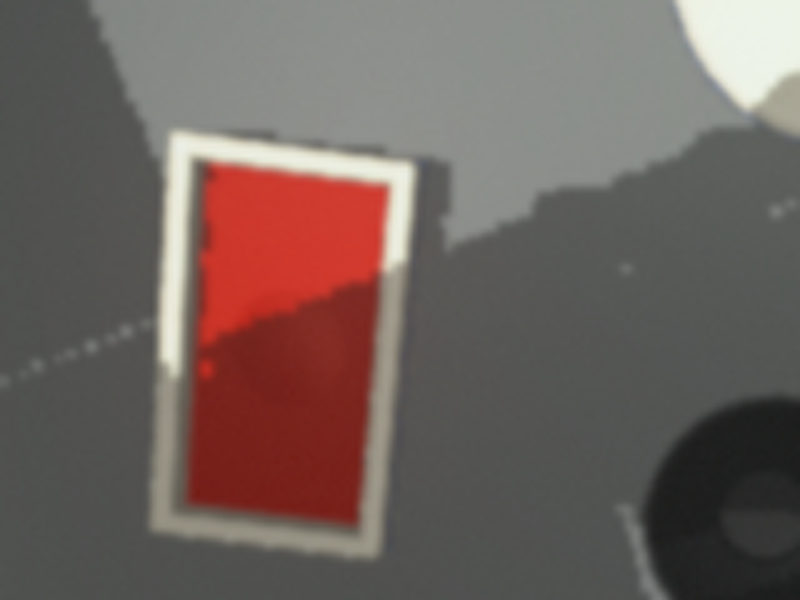

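View pics/w0z.png

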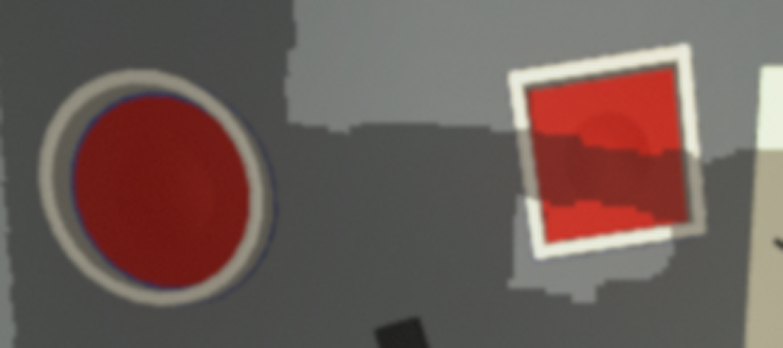

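Emit:
jog_arm --pt "0.0136 -0.0278 0.02" --pt "0.0136 -0.0278 0.02" --pt "0.0136 -0.0278 0.02" --pt "0.0136 -0.0278 0.02" --pt "0.0135 -0.0276 0.02" --pt "0 0 0.03" --pt "0 0 0.03" --pt "0 0 0.024" --pt "0 0 0.012" --pt "0 0 0" --twist '[0,0,0,0,0,0,0,0,0,0]'

```text
clock: 3.7
eef_pos: [0.538, 0.3782, 0.0175]
tcp_rot: [3.141, 0.001, -0.001]
wrist_force: [-0.5, 0.6, -0.3]
finger_gap: 0.0412
```

Emit:
jog_arm --pt "0 0 0" --pt "0 0 0" --pt "0 0 0" --pt "0 0 0" --pt "0 0 0" --pt "0 0 0" --pt "0 0 0" --pt "0 0 -0.01" --pt "0 0 -0.02" --pt "0 0 -0.03" --twist '[0,0,0,0,0,0,0,0,0,0]' --hand 0 --newtons 30

```text
clock: 4.95
eef_pos: [0.5376, 0.3786, 0.0792]
tcp_rot: [3.141, 0.001, -0.0]
wrist_force: [0.3, -0.3, -1.2]
finger_gap: 0.0169
```

```bash
python3 - <<'E'
from station import *
import cv2
s=sense();print(s["eef_pos"],s["finger_gap"],s["clock"])
for n in("wrist","side"):
    im=snapshot(n); cv2.imwrite(f"pics/g1{n}.png",im[:,:,::-1])
E
```

```text
[0.53760339 0.37863399 0.07918453] 0.016897714294145622 4.95
```

View pics/g1wrist.png

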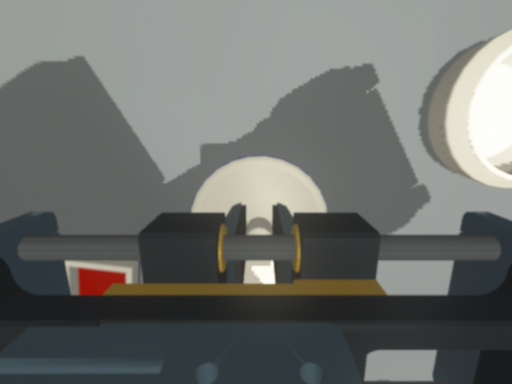

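View pics/g1side.png

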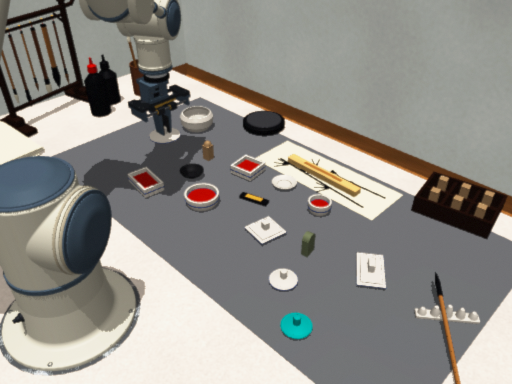

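```bash
python3 - <<'E'
from w import *
T=np.eye(4);T[:3,:3]=Rotation.from_euler("xyz",[3.141,.001,0]).as_matrix();T[:3,3]=[.5376,.3786,.0792]
c=cam("wrist",T)
for dy in(0,.003,-.003):
  q=np.vstack([proj(c,place(circ(.049,z,200),[.5376,.3786+dy,0],.0617)) for z in(.007,.012)]); print(dy,q[:,1].min(), q[q[:,1].argmin()],[q[abs(q[:,1]-v)<1.5][:,0].round(1).tolist() for v in (190,)])
im=cv2.imread("pics/g1wrist.png"); print(im[145:170,258].max(1), im[190,180:340].max(1).tolist())
E
```

```text
0 152.55370981518956 [257.9244677  152.55370982] [[320.4, 319.5, 196.4, 195.5, 321.1, 320.1, 195.7, 194.7]]
0.003 148.0653035952146 [257.92422291 148.0653036 ] [[322.3, 321.5, 194.4, 193.6, 323.2, 322.3, 192.6]]
-0.003 157.00673694987208 [257.92471055 157.00673695] [[317.2, 198.7, 197.6, 318.8, 317.6, 198.2, 197.1]]
[111 111 111 111 111 112 111 111 111 112 124 150 182 196 203 208 212 213
 214 214 214 215 214 214 215] [105, 104, 105, 104, 104, 105, 105, 105, 105, 105, 105, 105, 105, 106, 106, 105, 105, 116, 136, 164, 182, 189, 192, 195, 197, 197, 197, 198, 199, 198, 197, 197, 196, 197, 197, 197, 198, 197, 197, 198, 199, 198, 198, 198, 199, 200, 200, 200, 200, 200, 201, 201, 201, 202, 203, 203, 203, 204, 204, 206, 205, 206, 206, 207, 207, 208, 209, 209, 210, 211, 211, 211, 212, 212, 213, 214, 215, 215, 215, 215, 216, 215, 216, 217, 217, 217, 217, 218, 218, 218, 218, 218, 218, 217, 217, 217, 217, 217, 218, 217, 217, 216, 216, 216, 216, 215, 214, 214, 214, 213, 213, 213, 212, 212, 211, 211, 211, 210, 209, 209, 209, 209, 208, 207, 207, 206, 206, 206, 207, 209, 212, 212, 212, 212, 212, 209, 205, 199, 191, 173, 140, 116, 110, 111, 110, 110, 110, 110, 110, 110, 109, 109, 108, 108, 108, 108, 107, 108, 107, 107]
```

Emit:
jog_arm --pt "0 0 -0.03" --pt "-0.01 0.036 0" --pt "-0.012 0.04 0" --pt "-0.012 0.04 0" --pt "-0.012 0.04 0" --pt "-0.012 0.04 0" --pt "-0.012 0.04 0" --pt "-0.0118 0.0396 0" --pt "0 0 0.02" --pt "0 0 0" --twist '[0,0,0,0,0,0,0,0,0,0]'

```text
clock: 6.3
eef_pos: [0.4555, 0.1028, 0.0876]
tcp_rot: [3.141, 0.002, -0.001]
wrist_force: [0.3, -0.1, -1.9]
finger_gap: 0.0173
```

Emit:
jog_arm --pt "0 0 0.006" --pt "0 0 0.006" --pt "0 0 0.006" --pt "0 0 0.005" --pt "0 0 0.005" --pt "0 0 0.004" --pt "0 0 0.004" --pt "0 0 0.004" --pt "0 0 0.0012" --pt "0 0 0" --twist '[0,0,0,0,0,0,0,0,0,0]'

```text
clock: 7.55
eef_pos: [0.4561, 0.1032, 0.0467]
tcp_rot: [-3.142, 0.0, -0.0]
wrist_force: [-0.7, -0.2, -2.6]
finger_gap: 0.0171
```

```bash
python3 - <<'E'
from station import *
import cv2
for n in("scene",):
    im=snapshot(n); cv2.imwrite(f"pics/p1{n}.png",cv2.resize(im[120:240,220:380,::-1],None,fx=5,fy=5,interpolation=cv2.INTER_CUBIC))
E
```

```text
(no output)
```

View pics/p1scene.png

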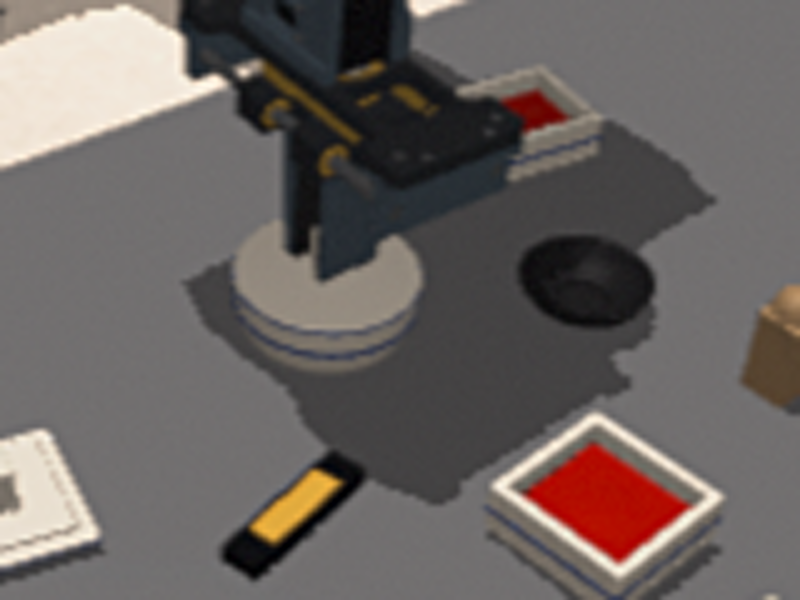

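Emit:
jog_arm --pt "0 0 0.0007" --pt "0 0 0.0007" --pt "0 0 0.0006" --pt "0 0 0.0005" --pt "0 0 0" --pt "0 0 0" --pt "0 0 0" --pt "0 0 0" --pt "0 0 0" --pt "0 0 0" --twist '[0,0,0,0,0,0,0,0,0,0]'

```text
clock: 8.85
eef_pos: [0.4563, 0.1032, 0.0455]
tcp_rot: [-3.142, -0.001, 0.0]
wrist_force: [-7.5, -0.3, 36.3]
finger_gap: 0.0172
```

Emit:
jog_arm --pt "0 0 0" --pt "0 0 0" --pt "0 0 0" --pt "0 0 0" --pt "0 0 -0.002" --pt "0 0 -0.008" --pt "0 0 -0.02" --pt "0 0 -0.03" --pt "0 -0.015 -0.05" --pt "0 -0.01 -0.06" --twist '[0,0,0,0,0,0,0,0,0,0]' --hand 0.45

```text
clock: 10.1
eef_pos: [0.4553, 0.1285, 0.216]
tcp_rot: [3.141, 0.001, -0.0]
wrist_force: [1.3, 0.4, -0.0]
finger_gap: 0.0411
```

```bash
python3 - <<'E'
from station import *
import cv2
for n in("scene","side"):
    im=snapshot(n); cv2.imwrite(f"pics/q1{n}.png",cv2.resize((im[120:240,220:380] if n=="scene" else im[140:230,140:260])[:,:,::-1],None,fx=5,fy=5,interpolation=cv2.INTER_CUBIC))
E
```

View pics/q1scene.png

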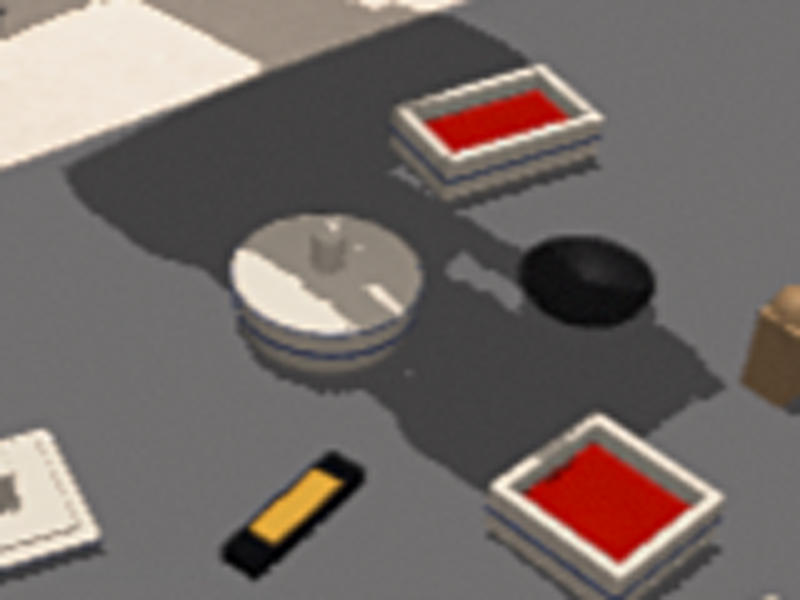

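View pics/q1side.png

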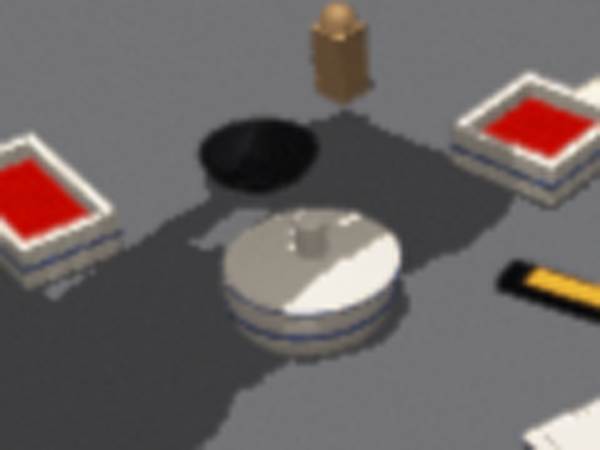

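The large lid sits seated and level on the round pot (scene crop about 325,280; side crop about 310,270). Next I'll look at the small pot and the square lid.

Emit:
jog_arm --pt "0.01 0.03 0" --pt "0.015 0.05 0" --pt "0.015 0.05 0" --pt "0.015 0.05 0" --pt "0.015 0.05 0" --pt "0.015 0.05 0" --pt "0.015 0.05 0" --pt "0.015 0.05 0" --pt "0 0 0" --pt "0 0 0" --twist '[0,0,0,0,0,0,0,0,0,0]'

```text
clock: 11.45
eef_pos: [0.5706, -0.2514, 0.2141]
tcp_rot: [-3.141, 0.001, -0.0]
wrist_force: [0.4, 1.1, 0.0]
finger_gap: 0.0412
```

```bash
python3 - <<'E'
from w import *
look("w2",{"lid_square":[.485,-.109,1.375],"pot_small":[.648,-.144]},thr=144)
E
```

```text
w2 lid_square [0.485, -0.1124, 1.386] 0.089
w2 pot_small [0.6558, -0.1527, 0.0] 0.135
```

View pics/w2.png

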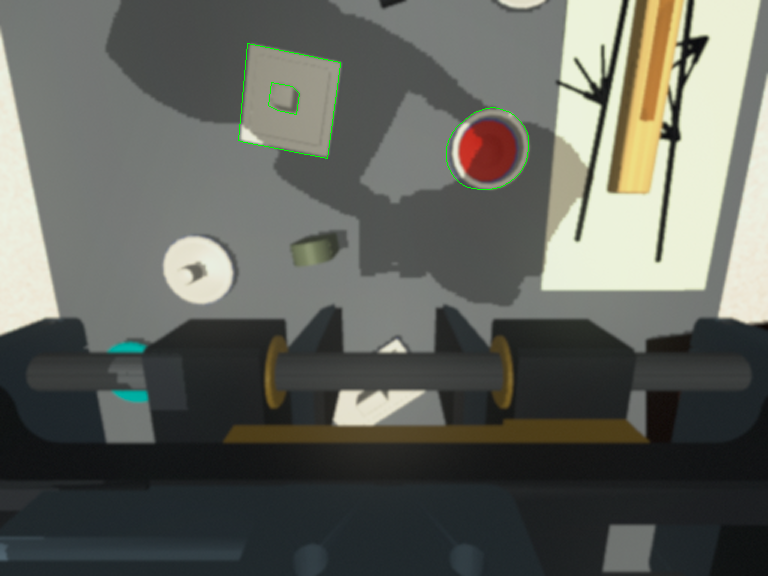

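```bash
python3 - <<'E'
from w import *
T=np.load("pics/w2.npy"); im=cv2.imread("pics/w2_raw.png")[:,:,::-1]; c=cam("wrist",T)
for t in (100,110,120,130,140,150):
  x,f,m=fitview(im,c,"pot_small",[.653,-.15],thr=t,pad=5,parts=TOP["pot_small"]); print(t,x.round(4),round(f,3))
  x,f,m=fitview(im,c,"lid_square",[.485,-.112,1.38],thr=t); print('  sq',t,x.round(4),round(f,3))
  x,f,m=fitview(im,c,"lid_small",[.388,-.258],thr=t,pad=6); print('  ls',t,x.round(4),round(f,3))
cv2.imwrite("pics/w2z.png",cv2.resize(im[10:210,95:365,::-1],None,fx=2.9,fy=2.9,interpolation=cv2.INTER_CUBIC))
E
```

```text
100 [ 0.6552 -0.1525  0.    ] 0.45
  sq 100 [ 0.4856 -0.1118 -0.1855] 0.277
  ls 100 [ 0.3837 -0.2484  0.    ] 1.025
110 [ 0.6551 -0.1525  0.    ] 0.429
  sq 110 [ 0.4853 -0.1118  1.3851] 0.277
  ls 110 [ 0.3837 -0.2484  0.    ] 1.025
120 [ 0.6547 -0.1522  0.    ] 0.409
  sq 120 [ 0.4852 -0.1118 -0.1772] 0.281
  ls 120 [ 0.3837 -0.2484  0.    ] 1.025
130 [ 0.655  -0.1524  0.    ] 0.046
  sq 130 [ 0.485  -0.1121  1.3866] 0.056
  ls 130 [ 0.3889 -0.2602  0.    ] 0.045
140 [ 0.6549 -0.1524  0.    ] 0.066
  sq 140 [ 0.485  -0.1123  1.3866] 0.077
  ls 140 [ 0.3892 -0.26    0.    ] 0.036
150 [ 0.6546 -0.1524  0.    ] 0.739
  sq 150 [ 0.4845 -0.113  -0.1724] 0.216
  ls 150 [ 0.3892 -0.26    0.    ] 0.041
```

View pics/w2z.png

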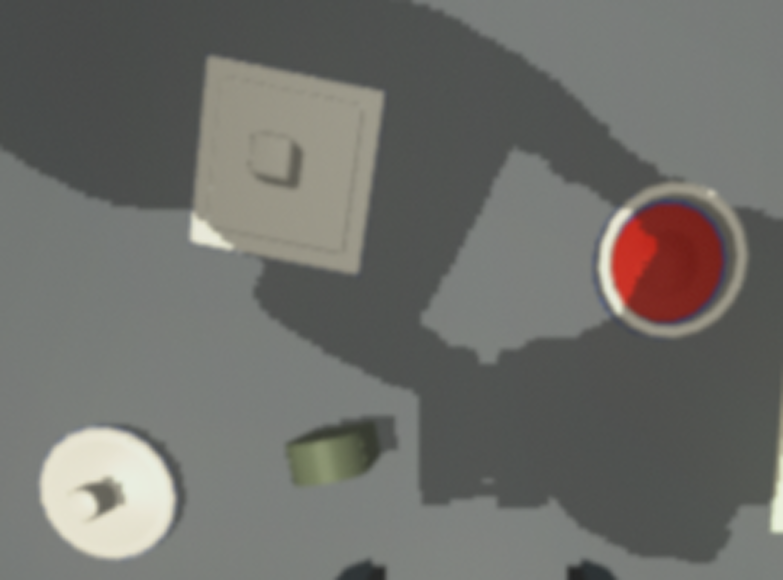

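Emit:
jog_arm --pt "-0.0363 0.0017 0.02" --pt "-0.0363 0.0017 0.02" --pt "-0.0363 0.0017 0.02" --pt "-0.0363 0.0017 0.02" --pt "-0.0363 0.0017 0.02" --pt "0 0 0.03" --pt "0 0 0.03" --pt "0 0 0.024" --pt "0 0 0.0125" --pt "0 0 0" --twist '[0,0,0,0,0,0,0,0,0,0]'

```text
clock: 12.75
eef_pos: [0.3895, -0.2596, 0.0176]
tcp_rot: [-3.141, 0.001, 0.001]
wrist_force: [0.6, 0.6, 0.7]
finger_gap: 0.0411
```

Emit:
jog_arm --pt "0 0 0" --pt "0 0 0" --pt "0 0 0" --pt "0 0 0" --pt "0 0 0" --pt "0 0 0" --pt "0 0 0" --pt "0 0 -0.01" --pt "0 0 -0.03" --pt "0 0 -0.05" --twist '[0,0,0,0,0,0,0,0,0,0]' --hand 0

```text
clock: 14.0
eef_pos: [0.3888, -0.2597, 0.1084]
tcp_rot: [-3.14, 0.002, -0.0]
wrist_force: [-0.0, -0.5, -1.2]
finger_gap: 0.0154
```

```bash
python3 - <<'E'
from w import *
from station import *
s=sense();im=snapshot("wrist");cv2.imwrite("pics/g2w.png",im[:,:,::-1]); T=tcpT(s); print(s["eef_pos"])
c=cam("wrist",T)
for dy in(0,.003,-.003):
  q=np.vstack([proj(c,place(circ(.033,z,200),[s["eef_pos"][0],s["eef_pos"][1]+dy,0],s["eef_pos"][2]-.0175)) for z in(.007,.012)]); print(dy,q[q[:,1].argmin()])
print(im[150:200,258].max(1).tolist())
E
```

```text
[ 0.38884032 -0.25971434  0.10838912]
0 [257.93494559 175.91293036]
0.003 [257.93417933 171.60863228]
-0.003 [257.935706   180.18432357]
[81, 82, 82, 82, 82, 82, 82, 82, 82, 83, 82, 82, 83, 82, 82, 83, 82, 82, 83, 82, 83, 82, 83, 81, 81, 93, 110, 136, 147, 153, 158, 160, 161, 162, 162, 160, 161, 160, 160, 160, 160, 160, 161, 161, 161, 161, 161, 161, 161, 161]
```

View pics/g2w.png

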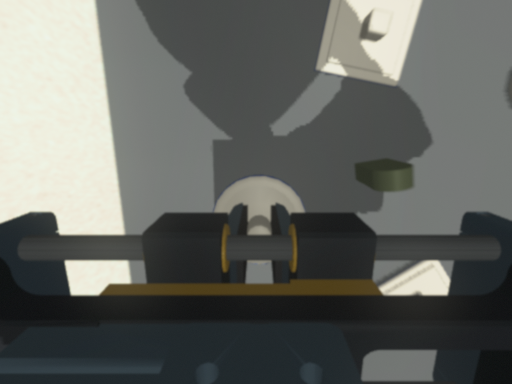

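Emit:
jog_arm --pt "0 0 -0.015" --pt "0.0382 -0.0152 0" --pt "0.038 -0.0152 0" --pt "0.038 -0.0152 0" --pt "0.038 -0.0152 0" --pt "0.038 -0.0152 0" --pt "0.038 -0.0152 0" --pt "0.038 -0.015 0" --pt "0 0 0.03" --pt "0 0 0.02" --twist '[0,0,0,0,0,0,0,0,0,0]'

```text
clock: 15.3
eef_pos: [0.6556, -0.1535, 0.0721]
tcp_rot: [-3.141, 0.001, 0.001]
wrist_force: [-0.6, 0.1, 0.3]
finger_gap: 0.015
```

```bash
python3 - <<'E'
from station import *
import cv2
s=sense();print(s["eef_pos"])
for n in("scene","side"):
    im=snapshot(n); cv2.imwrite(f"pics/h2{n}.png",cv2.resize((im[220:320,180:310] if n=="scene" else im[150:240,260:370])[:,:,::-1],None,fx=5,fy=5,interpolation=cv2.INTER_CUBIC))
E
```

```text
[ 0.65561731 -0.15354856  0.07205938]
```

View pics/h2scene.png

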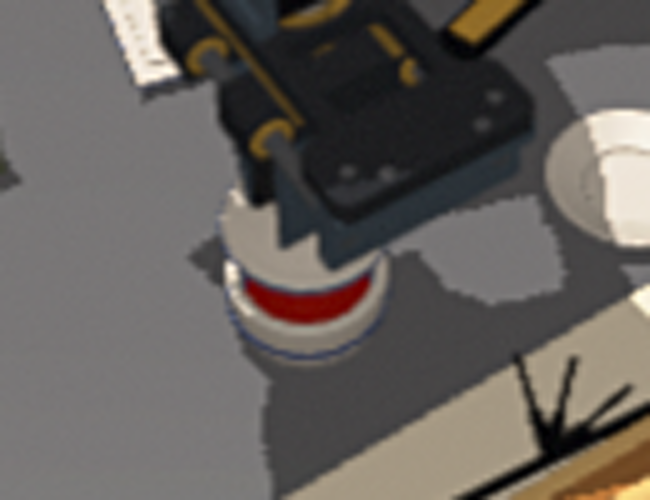

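View pics/h2side.png

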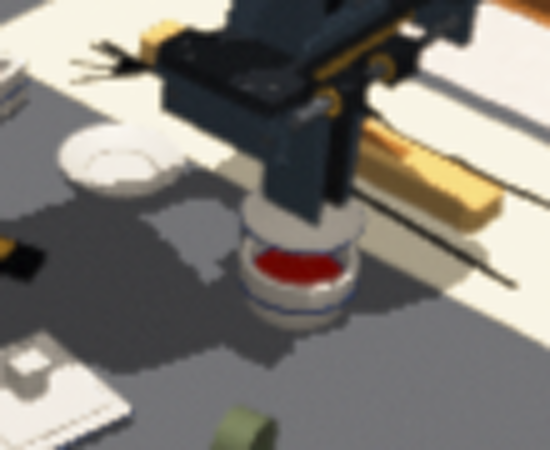

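Emit:
jog_arm --pt "0 -0.0017 0.003" --pt "0 0 0.004" --pt "0 0 0.004" --pt "0 0 0.004" --pt "0 0 0.003" --pt "0 0 0.003" --pt "0 0 0.003" --pt "0 0 0.001" --pt "0 0 0" --pt "0 0 0" --twist '[0,0,0,0,0,0,0,0,0,0]'

```text
clock: 16.65
eef_pos: [0.6559, -0.1524, 0.0478]
tcp_rot: [3.142, -0.0, -0.0]
wrist_force: [-0.1, 0.5, -1.5]
finger_gap: 0.0152
```

Emit:
jog_arm --pt "0 0 0.001" --pt "0 0 0.001" --pt "0 0 0.0005" --pt "0 0 0" --pt "0 0 0" --pt "0 0 0" --pt "0 0 0" --pt "0 0 0" --pt "0 0 0" --pt "0 0 0" --twist '[0,0,0,0,0,0,0,0,0,0]'

```text
clock: 17.9
eef_pos: [0.6558, -0.1524, 0.0454]
tcp_rot: [3.142, -0.0, -0.0]
wrist_force: [-2.1, 0.9, 6.2]
finger_gap: 0.0151
```

Emit:
jog_arm --pt "0 0 0" --pt "0 0 0" --pt "0 0 0" --pt "0 0 0" --pt "0 0 -0.002" --pt "0 0 -0.008" --pt "0 0 -0.02" --pt "0 0 -0.03" --pt "0 0 -0.03" --pt "0 0 -0.02" --twist '[0,0,0,0,0,0,0,0,0,0]' --hand 0.45

```text
clock: 19.15
eef_pos: [0.6562, -0.1525, 0.1574]
tcp_rot: [3.141, -0.002, 0.0]
wrist_force: [0.5, 0.3, 0.1]
finger_gap: 0.0409
```

Emit:
jog_arm --pt "-0.03 -0.007 0" --pt "-0.036 -0.008 0" --pt "-0.036 -0.008 0" --pt "-0.036 -0.008 0" --pt "-0.033 -0.008 0" --pt "0 0 0.03" --pt "0 0 0.03" --pt "0 0 0.03" --pt "0 0 0.03" --pt "0 0 0.012" --twist '[0,0,0,0,0,5.3,5.3,0,0,0]'

```text
clock: 20.4
eef_pos: [0.4844, -0.1133, 0.0224]
tcp_rot: [-3.141, 0.001, -0.185]
wrist_force: [0.7, 0.2, 1.0]
finger_gap: 0.0411
```

```bash
python3 - <<'E'
from station import *
import cv2
s=sense();print(s["eef_pos"],s["tcp_rot"],s["clock"])
for n in("scene","side"):
    im=snapshot(n); cv2.imwrite(f"pics/h3{n}.png",cv2.resize(im[160:320,150:350][:,:,::-1],None,fx=3.5,fy=3.5,interpolation=cv2.INTER_CUBIC))
E
```

```text
[ 0.48444775 -0.11328766  0.02243446] [-3.14139110e+00  1.19236403e-03 -1.85034157e-01] 20.4
```

View pics/h3scene.png

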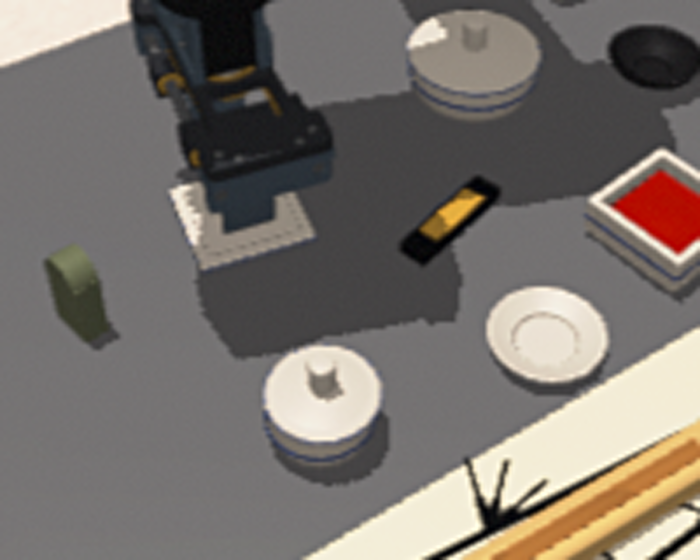

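View pics/h3side.png

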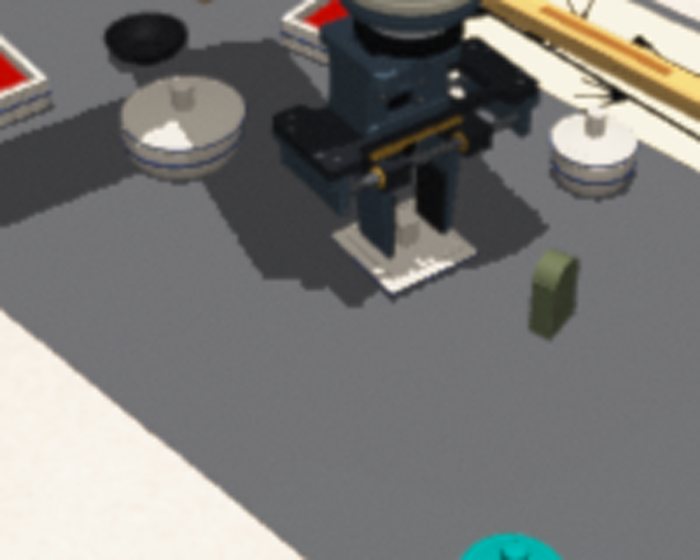

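Emit:
jog_arm --pt "0 0 0.005" --pt "0 0 0" --pt "0 0 0" --pt "0 0 0" --pt "0 0 0" --pt "0 0 0" --pt "0 0 0" --pt "0 0 -0.01" --pt "0 0 -0.03" --pt "0 0 -0.05" --twist '[0,0,0,0,0,0,0,0,0,0]' --hand 0

```text
clock: 21.75
eef_pos: [0.4839, -0.1131, 0.1089]
tcp_rot: [-3.141, 0.003, -0.185]
wrist_force: [1.2, -0.5, -1.0]
finger_gap: 0.0171
```

```bash
python3 - <<'E'
from w import *
from station import *
s=sense();im=snapshot("wrist"); T=tcpT(s); e=s["eef_pos"]; print(e,s["tcp_rot"])
c=cam("wrist",T); vis=cv2.resize(im[:,:,::-1],None,fx=1.5,fy=1.5,interpolation=cv2.INTER_CUBIC)
draw(vis,c,"lid_square",[e[0],e[1],s["tcp_rot"][2]],1.5,e[2]-.0175)
cv2.imwrite("pics/g3w.png",vis)
E
```

```text
[ 0.48387649 -0.11308509  0.10885626] [-3.14117339e+00  2.60093051e-03 -1.85062611e-01]
```

View pics/g3w.png

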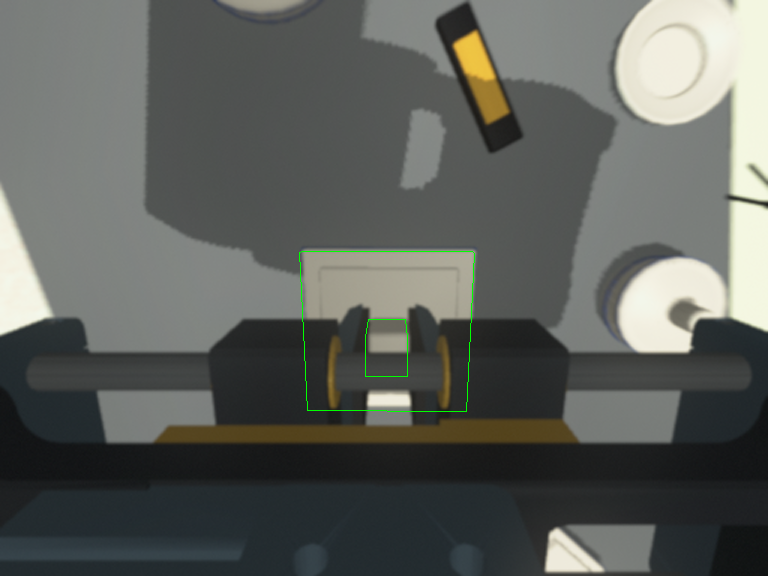

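Emit:
jog_arm --pt "0 0 0" --pt "0 0 0" --pt "0.0281 -0.0281 0" --pt "0.0338 -0.0356 0" --pt "0.0338 -0.0356 0" --pt "0.0338 -0.0356 0" --pt "0.0338 -0.0356 0" --pt "0.0338 -0.0356 0" --pt "0 0 0.02" --pt "0 0 0.012" --twist '[-9.2,-9.2,0,0,0,0,0,0,0,0]'

```text
clock: 23.05
eef_pos: [0.6516, 0.1178, 0.0757]
tcp_rot: [3.142, 0.001, 0.137]
wrist_force: [-0.8, -0.5, -1.7]
finger_gap: 0.0166
```

```bash
python3 - <<'E'
from station import *
import cv2
s=sense();print(s["eef_pos"],s["tcp_rot"])
for n in("scene","side"):
    im=snapshot(n); cv2.imwrite(f"pics/h4{n}.png",cv2.resize((im[160:260,280:400] if n=="scene" else im[110:210,190:310])[:,:,::-1],None,fx=5,fy=5,interpolation=cv2.INTER_CUBIC))
E
```

```text
[0.65155794 0.11783706 0.07569147] [3.14155665e+00 1.02397475e-03 1.36831476e-01]
```

View pics/h4scene.png

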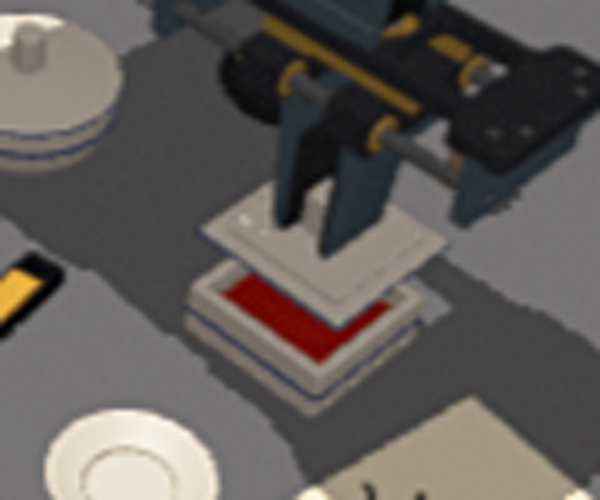

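View pics/h4side.png

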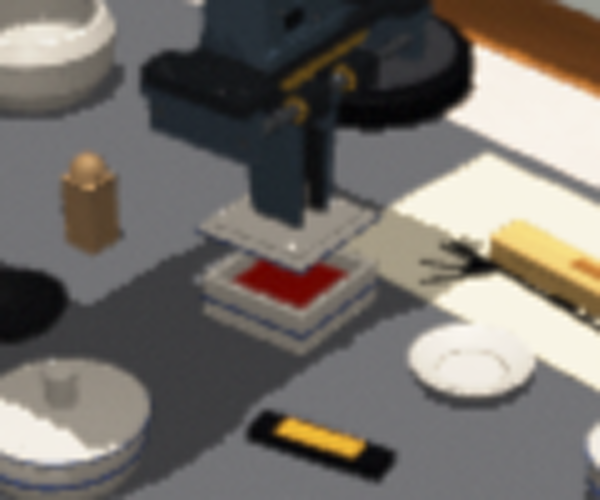

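```bash
python3 - <<'E'
from w import *
for n,off,obs in(("scene",(280,160),None),("side",(190,110),None)):
  c=cam(n)
  for nm,x,a,z in(("lid",[.6516,.1178,.137],.078,.0702),("pot",[.651,.118,.137],.076,.034)):
    q=(proj(c,place(rect(a,a,z),x))-off+.5)*5-.5
    print(n,nm,q.round(0).tolist(), "mid of l/r",(q[:,0].min()+q[:,0].max())/2)
E
```

```text
scene lid [[447.0, 243.0], [309.0, 154.0], [196.0, 230.0], [335.0, 328.0]] mid of l/r 321.9238824489753
scene pot [[427.0, 299.0], [297.0, 212.0], [190.0, 287.0], [321.0, 381.0]] mid of l/r 308.7163900979614
side lid [[279.0, 168.0], [199.0, 221.0], [304.0, 264.0], [383.0, 207.0]] mid of l/r 290.7718561294809
side pot [[279.0, 220.0], [202.0, 273.0], [303.0, 315.0], [379.0, 259.0]] mid of l/r 290.30083600646424
```

Emit:
jog_arm --pt "-0.0012 0.0012 0.003" --pt "0 0 0.004" --pt "0 0 0.004" --pt "0 0 0.004" --pt "0 0 0.004" --pt "0 0 0.003" --pt "0 0 0.003" --pt "0 0 0.0027" --pt "0 0 0" --pt "0 0 0" --twist '[0,0,0,0,0,0,0,0,0,0]'

```text
clock: 24.4
eef_pos: [0.6512, 0.1162, 0.0486]
tcp_rot: [3.142, -0.0, 0.136]
wrist_force: [-0.5, 0.3, -0.6]
finger_gap: 0.0168
```

Emit:
jog_arm --pt "0 0 0.001" --pt "0 0 0.001" --pt "0 0 0.001" --pt "0 0 0.0004" --pt "0 0 0" --pt "0 0 0" --pt "0 0 0" --pt "0 0 0" --pt "0 0 0" --pt "0 0 0" --twist '[0,0,0,0,0,0,0,0,0,0]'

```text
clock: 25.65
eef_pos: [0.6511, 0.1162, 0.0458]
tcp_rot: [3.142, -0.0, 0.136]
wrist_force: [-3.2, -0.9, 9.3]
finger_gap: 0.0168
```

Emit:
jog_arm --pt "0 0 0" --pt "0 0 0" --pt "0 0 0" --pt "0 0 0" --pt "0 0 -0.002" --pt "0 0 -0.01" --pt "0 0 -0.03" --pt "0 0 -0.05" --pt "0 0 -0.06" --pt "0 0 0" --twist '[0,0,0,0,0,0,0,10.4,10.4,10.4]' --hand 0.45

```text
clock: 26.9
eef_pos: [0.6536, 0.1165, 0.2033]
tcp_rot: [-3.137, -0.008, -0.414]
wrist_force: [-0.4, -0.5, -0.3]
finger_gap: 0.0416
```

```bash
python3 - <<'E'
from station import *
import cv2,numpy as np
s=sense();print(s["eef_pos"],s["tcp_rot"])
for n in("scene","side"):
    im=snapshot(n); cv2.imwrite(f"pics/h5{n}.png",cv2.resize((im[140:300,210:410] if n=="scene" else im[110:250,150:350])[:,:,::-1],None,fx=4,fy=4,interpolation=cv2.INTER_CUBIC))
y=s["tcp_rot"][2]-np.radians(31.3); d=np.array([.455,-.452])-s["eef_pos"][:2]
print(y,d@[np.cos(y),np.sin(y)],d@[np.sin(y),-np.cos(y)])
E
```

```text
[0.65364714 0.11647715 0.20326539] [-3.13715494 -0.00799514 -0.41433271]
-0.9606207707208545 0.3520669235205251 0.4885446079212866
```

View pics/h5scene.png

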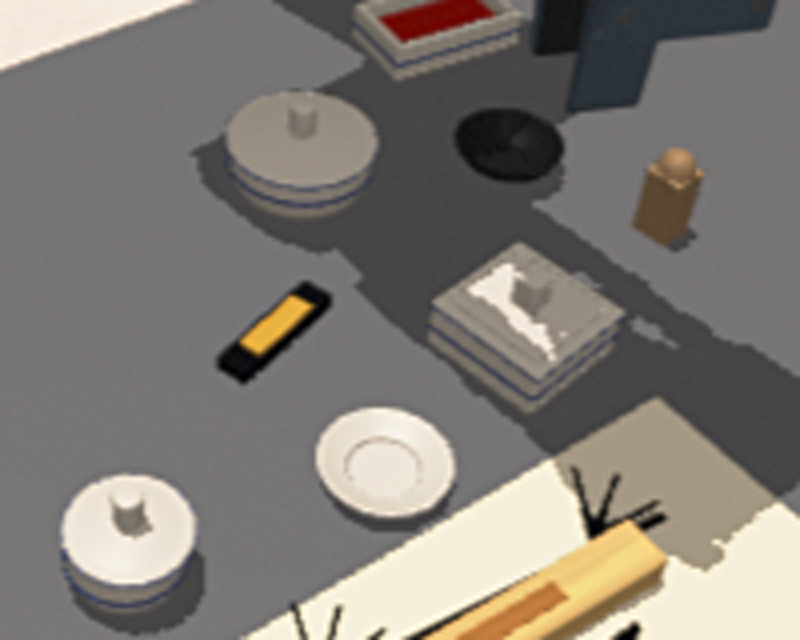

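View pics/h5side.png

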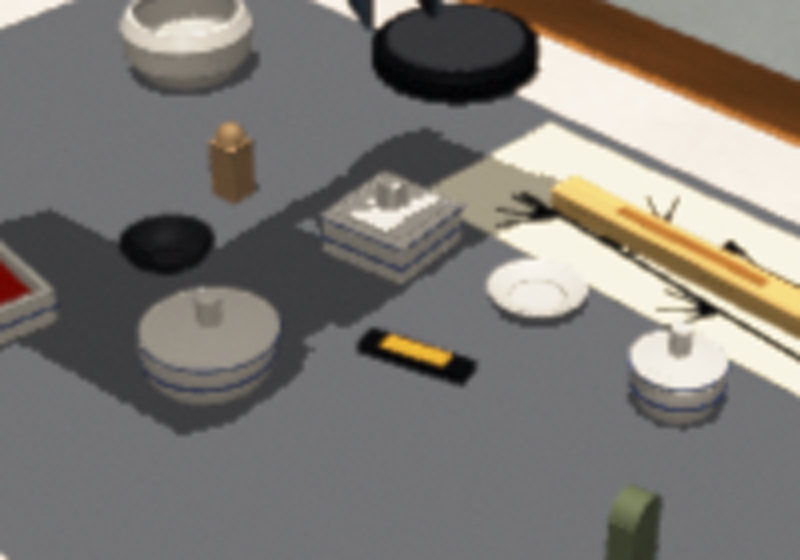

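Emit:
jog_arm --pt "0 0 0" --pt "0 0 0" --pt "0 0 0" --pt "0.036 0.05 0" --pt "0.036 0.05 0" --pt "0.036 0.05 0" --pt "0.036 0.05 0" --pt "0.036 0.05 0" --pt "0.036 0.05 0" --pt "0.036 0.05 0" --twist '[10.4,10.4,10.5,0,0,0,0,0,0,0]'

```text
clock: 28.25
eef_pos: [0.5098, -0.2932, 0.1967]
tcp_rot: [3.141, 0.001, -0.949]
wrist_force: [0.3, -0.6, 0.1]
finger_gap: 0.0409
```

Emit:
jog_arm --pt "0.034 0.046 0" --pt "0.034 0.046 0" --pt "0.033 0.046 0" --pt "0 0 0" --pt "0 0 0" --pt "0 0 0" --pt "0 0 0" --pt "0 0 0" --pt "0 0 0" --pt "0 0 0" --twist '[0,0,0,0,0,0,0,0,0,0]'

```text
clock: 29.5
eef_pos: [0.4568, -0.4538, 0.1972]
tcp_rot: [3.142, -0.0, -0.955]
wrist_force: [0.7, 0.1, 0.0]
finger_gap: 0.0413
```

```bash
python3 - <<'E'
from w import *
look("w5",{"lid_oblong":[.554,-.383,.615]},thr=144)
T=np.load("pics/w5.npy"); im=cv2.imread("pics/w5_raw.png")[:,:,::-1]; c=cam("wrist",T)
for t in (130,160):
  x,f,m=fitview(im,c,"lid_oblong",[.554,-.383,.615],thr=t); print(t,x.round(4),round(f,3))
E
```

```text
w5 lid_oblong [0.5542, -0.3837, 0.6197] 0.041
130 [ 0.5544 -0.3837  3.7576] 0.174
160 [ 0.5534 -0.3843  0.6167] 0.077
```

View pics/w5.png

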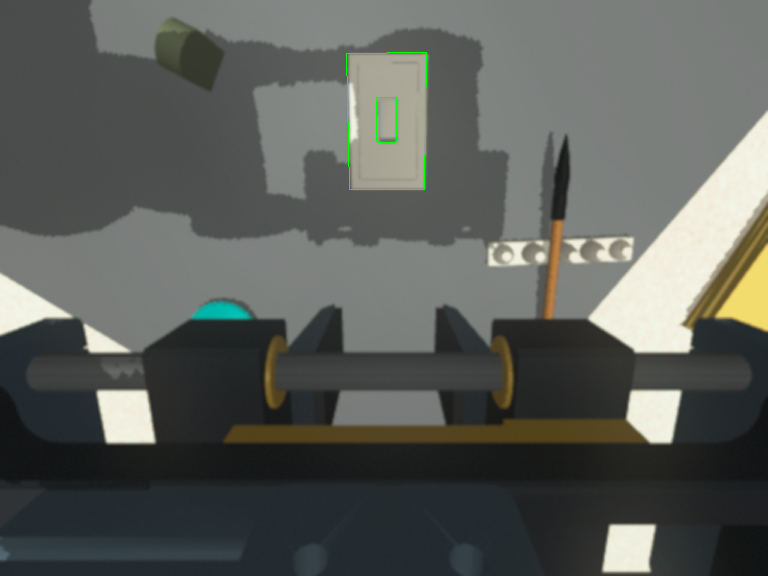

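Emit:
jog_arm --pt "-0.0009 -0.03 0.02" --pt "0 -0.03 0.02" --pt "0 -0.03 0.02" --pt "0 -0.029 0.02" --pt "0 0 0.03" --pt "0 0 0.03" --pt "0 0 0.024" --pt "0 0 0.012" --pt "0 0 0.0037" --pt "0 0 0" --twist '[0,0,0,0,0,0,0,0,0,0]'

```text
clock: 30.8
eef_pos: [0.5537, -0.3846, 0.018]
tcp_rot: [-3.141, -0.001, -0.955]
wrist_force: [0.2, -0.9, 0.8]
finger_gap: 0.0411
```

Emit:
jog_arm --pt "0 0 0" --pt "0 0 0" --pt "0 0 0" --pt "0 0 0" --pt "0 0 0" --pt "0 0 0" --pt "0 0 0" --pt "0 0 -0.01" --pt "0 0 -0.04" --pt "0 0 -0.06" --twist '[0,0,0,0,0,0,0,0,0,0]' --hand 0

```text
clock: 32.05
eef_pos: [0.5524, -0.3836, 0.1275]
tcp_rot: [3.141, 0.003, -0.955]
wrist_force: [0.9, -1.0, -0.8]
finger_gap: 0.0152
```

```bash
python3 - <<'E'
from w import *
from station import *
s=sense();im=snapshot("wrist"); T=tcpT(s); e=s["eef_pos"]; print(e,s["tcp_rot"])
c=cam("wrist",T); vis=cv2.resize(im[:,:,::-1],None,fx=1.5,fy=1.5,interpolation=cv2.INTER_CUBIC)
draw(vis,c,"lid_oblong",[e[0],e[1],s["tcp_rot"][2]+np.pi/2],1.5,e[2]-.0175)
cv2.imwrite("pics/g4w.png",vis)
E
```

```text
[ 0.55242482 -0.38363929  0.12750547] [ 3.1407057   0.00333747 -0.9547599 ]
```

View pics/g4w.png

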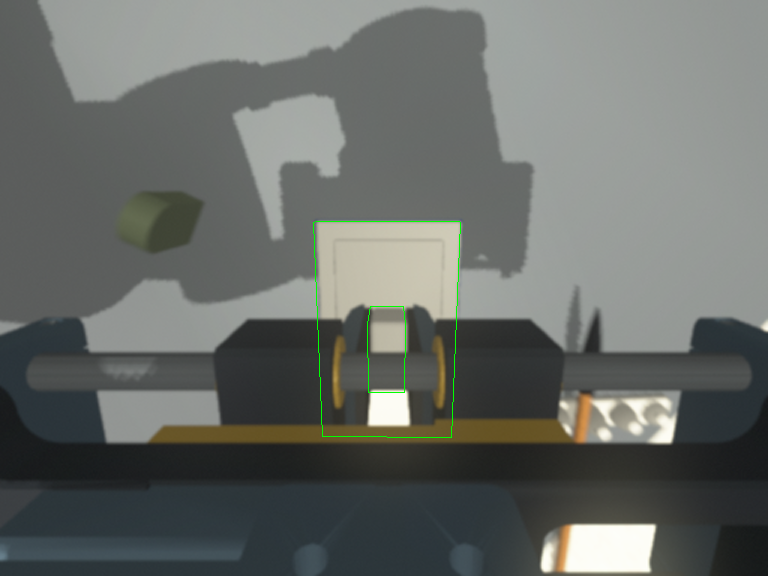

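Emit:
jog_arm --pt "0 0 -0.006" --pt "0 0 -0.006" --pt "0 0 -0.006" --pt "0 0 -0.006" --pt "0 0 -0.006" --pt "-0.022 -0.057 0" --pt "-0.022 -0.057 0" --pt "-0.022 -0.057 0" --pt "-0.022 -0.057 0" --pt "-0.022 -0.057 0" --twist '[-9.5,-9.5,-9.5,-9.5,-9.5,0,0,0,0,0]'

```text
clock: 33.35
eef_pos: [0.4794, -0.0862, 0.1579]
tcp_rot: [3.142, -0.001, -0.126]
wrist_force: [0.8, -0.8, -1.0]
finger_gap: 0.0149
```

Emit:
jog_arm --pt "-0.0193 -0.0498 0" --pt "-0.0193 -0.0498 0" --pt "-0.0193 -0.0498 0" --pt "-0.0193 -0.0498 0" --pt "-0.0193 -0.0498 0" --pt "-0.0193 -0.0498 0" --pt "-0.0193 -0.0498 0" --pt "0 0 0.02" --pt "0 0 0.02" --pt "0 0 0" --twist '[0,0,0,0,0,0,0,0,0,0]'

```text
clock: 34.6
eef_pos: [0.3889, 0.2747, 0.1168]
tcp_rot: [3.14, 0.002, -0.125]
wrist_force: [0.0, 0.6, -1.8]
finger_gap: 0.0146
```

```bash
python3 - <<'E'
from station import *
s=sense();print(s["eef_pos"],s["tcp_rot"])
import numpy as np
y=s["tcp_rot"][2]; d=np.array([.3887,.2757])-s["eef_pos"][:2]
print(y,d@[np.cos(y),np.sin(y)],d@[np.sin(y),-np.cos(y)])
E
```

```text
[0.38887064 0.27467206 0.11682032] [ 3.14039947e+00  1.67656066e-03 -1.25325477e-01]
-0.12532547695581364 -0.0002977897361398882 -0.000998546292422497
```

Descend partway, then check alignment from the scene and side cameras.

Emit:
jog_arm --pt "0 -0.0005 0.01" --pt "0 0 0.01" --pt "0 0 0.01" --pt "0 0 0.01" --pt "0 0 0" --pt "0 0 0" --pt "0 0 0" --pt "0 0 0" --pt "0 0 0" --pt "0 0 0" --twist '[0,0,0,0,0,0,0,0,0,0]'

```text
clock: 35.85
eef_pos: [0.3897, 0.2755, 0.0775]
tcp_rot: [-3.141, -0.0, -0.126]
wrist_force: [-0.8, -0.4, -1.4]
finger_gap: 0.0151
```

```bash
python3 - <<'E'
from w import *
from station import *
s=sense();e=s["eef_pos"];print(e,s["tcp_rot"])
for n in("scene","side"):
    im=snapshot(n); l,t=(260,90) if n=="scene" else (90,125)
    vis=cv2.resize(im[t:t+100,l:l+130,::-1],None,fx=6,fy=6,interpolation=cv2.INTER_CUBIC); c=cam(n)
    cv2.imwrite(f"pics/h6{n}_plain.png",vis)
    for P,x,z,col in((Q(.106,.064),[e[0],e[1],s["tcp_rot"][2]+np.pi/2],e[2]-.0175+.012,(0,255,0)),(Q(.104,.062),[.3887,.2757,1.445],.034,(255,255,0))):
        q=(proj(c,place(P(z),x))-[l,t]+.5)*6-.5
        cv2.polylines(vis,[np.round(q).astype(np.int32)],True,col,1)
    cv2.imwrite(f"pics/h6{n}.png",vis)
E
```

```text
[0.38971959 0.27547274 0.0774975 ] [-3.14147646e+00 -1.31719891e-04 -1.25648051e-01]
```

View pics/h6scene.png

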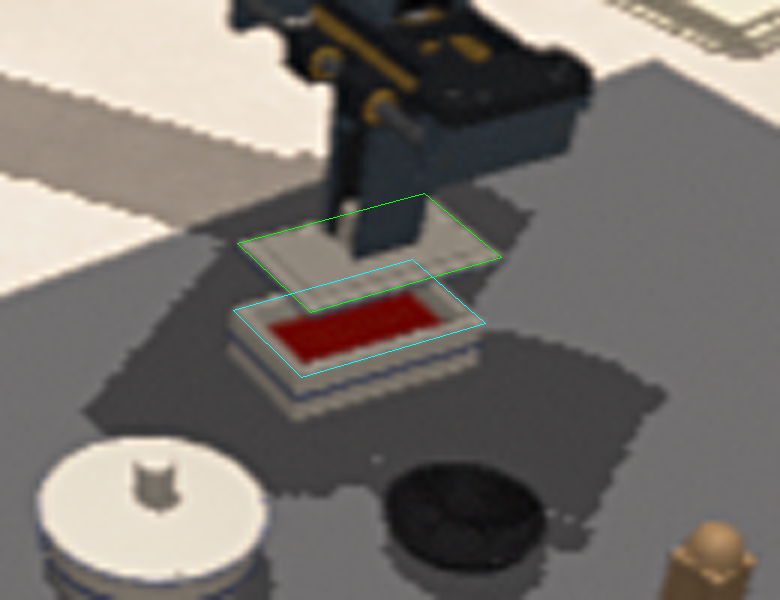

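View pics/h6side.png

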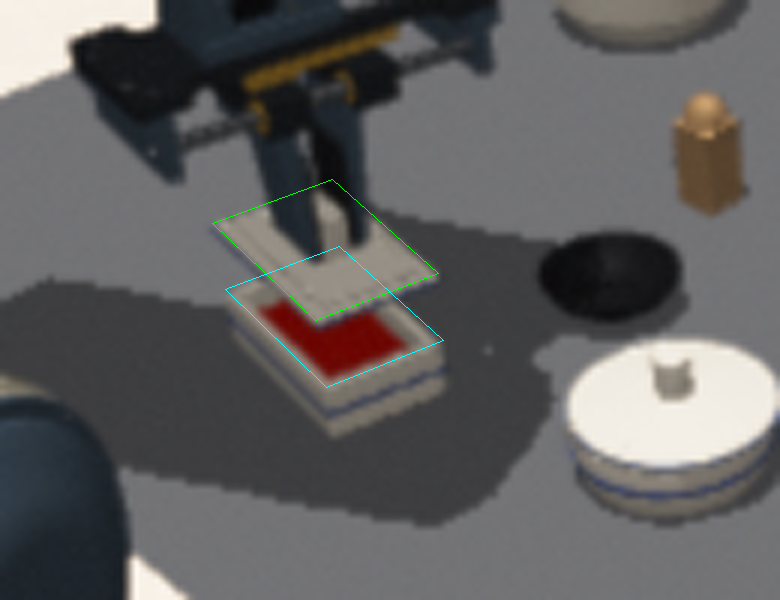

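Emit:
jog_arm --pt "-0.0006 0.0013 0.004" --pt "0 0 0.004" --pt "0 0 0.004" --pt "0 0 0.004" --pt "0 0 0.004" --pt "0 0 0.003" --pt "0 0 0.003" --pt "0 0 0.003" --pt "0 0 0" --pt "0 0 0" --twist '[0,0,0,0,0,0,0,0,0,0]'

```text
clock: 37.2
eef_pos: [0.389, 0.2742, 0.0485]
tcp_rot: [-3.142, -0.0, -0.126]
wrist_force: [0.2, 0.1, -1.3]
finger_gap: 0.0151
```

Emit:
jog_arm --pt "0 0 0.001" --pt "0 0 0.001" --pt "0 0 0.0008" --pt "0 0 0" --pt "0 0 0" --pt "0 0 0" --pt "0 0 0" --pt "0 0 0" --pt "0 0 0" --pt "0 0 0" --twist '[0,0,0,0,0,0,0,0,0,0]'

```text
clock: 38.45
eef_pos: [0.389, 0.2742, 0.0456]
tcp_rot: [-3.142, -0.0, -0.126]
wrist_force: [0.6, 0.1, -2.1]
finger_gap: 0.0146
```

Emit:
jog_arm --pt "0 0 0.0006" --pt "0 0 0.0004" --pt "0 0 0.0003" --pt "0 0 0" --pt "0 0 0" --pt "0 0 0" --pt "0 0 0" --pt "0 0 0" --pt "0 0 0" --pt "0 0 0" --twist '[0,0,0,0,0,0,0,0,0,0]'

```text
clock: 39.7
eef_pos: [0.3889, 0.2742, 0.0447]
tcp_rot: [-3.141, -0.0, -0.126]
wrist_force: [-1.9, -1.7, 12.7]
finger_gap: 0.0147
```

Emit:
jog_arm --pt "0 0 0" --pt "0 0 0" --pt "0 0 0" --pt "0 0 0" --pt "0 0 -0.002" --pt "0 0 -0.01" --pt "0 0 -0.03" --pt "0 0 -0.05" --pt "0 0 -0.06" --pt "0 0 0" --twist '[0,0,0,0,0,0,0,0,0,0]' --hand 0.45

```text
clock: 40.95
eef_pos: [0.3909, 0.2753, 0.201]
tcp_rot: [-3.137, -0.007, -0.126]
wrist_force: [0.5, 0.3, -1.4]
finger_gap: 0.0412
```

Emit:
jog_arm --pt "0.02 0.03 -0.02" --pt "0.02 0.03 -0.02" --pt "0.02 0.03 -0.02" --pt "0.02 0.03 -0.02" --pt "0.02 0.03 0" --pt "0 0.03 0" --pt "0 0.03 0" --pt "0 0 0" --pt "0 0 0" --pt "0 0 0" --twist '[0,0,0,0,0,0,0,0,0,0]'

```text
clock: 42.2
eef_pos: [0.4618, 0.054, 0.2763]
tcp_rot: [-3.141, 0.0, -0.125]
wrist_force: [-0.4, 0.1, 0.5]
finger_gap: 0.0408
```

```bash
python3 - <<'E'
from w import *
from station import *
s=sense();print(s["eef_pos"],s["clock"])
ims={n:snapshot(n) for n in("scene","side","wrist")}
for n in ims: cv2.imwrite(f"pics/fin_{n}.png",ims[n][:,:,::-1])
cv2.imwrite("pics/fin_scenez.png",cv2.resize(ims["scene"][120:310,140:400,::-1],(780,570),interpolation=cv2.INTER_CUBIC))
cv2.imwrite("pics/fin_sidez.png",cv2.resize(ims["side"][130:270,120:340,::-1],(792,504),interpolation=cv2.INTER_CUBIC))
E
```

```text
[0.46177408 0.0539808  0.27626949] 42.2
```

View pics/fin_scenez.png

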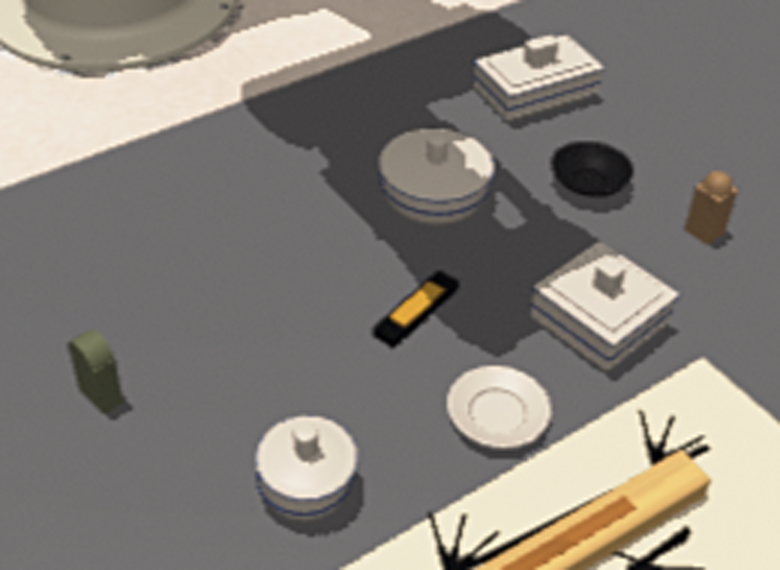

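View pics/fin_sidez.png

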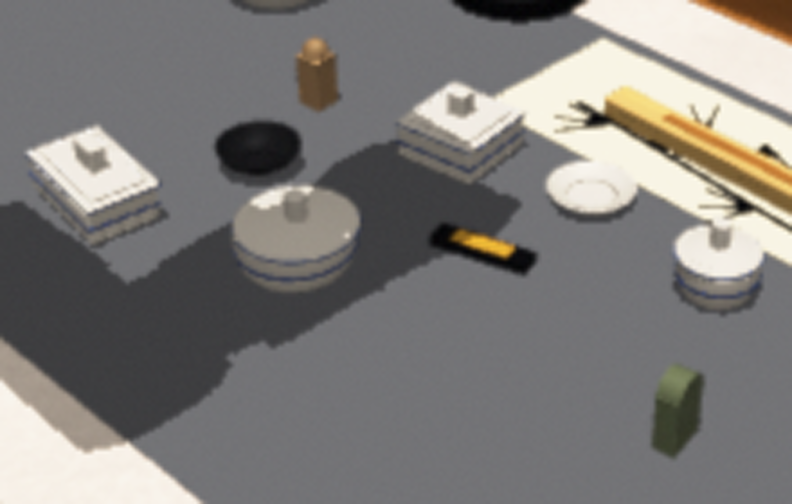

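View pics/fin_wrist.png

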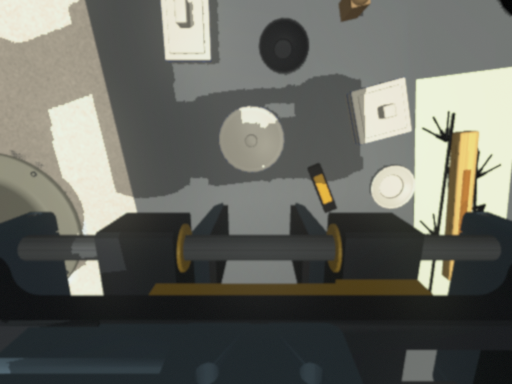

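The scene, side and wrist pictures show all four lids level and flush on their pots. Both seals are upright at their original spots and the gripper is clear, so I'm handing in.

```bash
python3 -c "
from station import *
print(finish_job())"
```

```text
the job is handed in; nothing more can be done
None
```

All four paste pots are closed with their own lids, and the job was handed in at about 42 s. `finish_job` gave no verdict. Each lid was gripped by its knob, lowered until the wrist sensed contact, and only then released. The turquoise look-alike was left alone.

**Last checks:**
- **Lids:** in the last scene, side and wrist pictures all four look flush and level. The arm was at its expected seated height (44.7 to 45.8 mm) at each release. I judged level by eye and did not measure it.
- **Pots and seals:** by eye, the pots stand where they were, and both stone seals are upright in place. I did not measure their positions again.
- **Gripper:** empty and well clear of everything.

**What disagreed:**
- **Camera offsets:** the cameras disagreed by about 1–5 mm. For the square and oblong lids I made corrections of about 1–2 mm from the scene and side pictures before lowering them. For the small lid I ended close to the wrist camera's reading. All four went into their pots' mouths without touching the rim.
- **Large lid force:** setting down the large lid gave a brief wrist force of about 36 N, against 6–13 N for the others. That is below the 120 N wrist limit, and the lid looked seated afterwards.

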